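Set a stand's stop collar to the setting gauge

ROBOT

A 7-joint arm with a two-finger parallel gripper is mounted at the origin on the work surface. World frame = base frame: x ahead of the robot, y to its left, z up, the work surface at z = 0. Lengths are in mm, angles in rad, forces in N, time in s.
With the tool pointing down it reaches from about 400 to 875 mm from the base axis. Payload 4.4 kg.
Tool frame: the origin (TCP) lies midway between the tips of the shut fingers; the grasp point (between the pads) lies 19 mm behind it; x points along the fingers, z is the direction in which the jaws open and shut, and the axes are right-handed (so a half turn about x gives the same grasp; the last joint's range is limited). The gripper opens to 85 mm and grips with 20 to 120 N. Pads are 22 mm wide; open, the fingers measure 114 mm over their backs; the gripper's body (76 mm by 85 mm) begins 54 mm behind the grasp point. The pads swing forward as they close: fully open they stand 13 mm farther back than shut.
Start: joints at [-1.252, 0.628, 0.038, 1.517, -0.027, 0.996, -0.02], TCP at [243.97, 602.492, 194.713] pointing down, gripper open.
Joint ranges: [-3.06, 3.06], [-0.37, 2.12], [-1.25, 1.32], [0.18, 2.47], [-1.1, 4.24], [0.23, 1.98], [-2.94, 2.94]. Speed limits (rad/s): [2.57, 2.57, 3.14, 3.14, 3.14, 3.14, 3.14].

INTERFACE

Orientations are given as [roll, pitch, yaw] about the fixed x, y, z axes, in that order (R = Rz(yaw) Ry(pitch) Rx(roll)).
In Python, from cell import ctrl gives the robot as it stands. The module is installed in compiled form; this text tells all that it offers.
- The arm moves only by the tool servo_tool, never from a script. Its argument "rows" is a list of rows, each an object of numbers: "dx", "dy", "dz": the shift along the tool's x, y, z in units of 750 mm (1.0 is 750 mm); "wx", "wy", "wz": the turn, a rotation vector about the tool's x, y, z in units of 6 degrees (1.0 is 6 degrees); "fingers": the closure, from 0 (fully open) to 1 (shut). In form: [{"dx": .., "dy": .., "dz": .., "wx": .., "wy": .., "wz": .., "fingers": ..}, ...]. A call has 1 to 5 rows; each row shifts and turns the commanded pose from where the row before left it, along the tool's axes as they then stand; what a row does not reach is not made up. A row lasts 1/8 s, in which the tool goes at most 62.5 mm and 10.7 degrees, less where a joint would pass 70% of its speed; a pose out of reach is approached as far as the arm can. A call with a number of a shift or a turn outside -1 to 1 is refused whole. A call with a gripper value outside its range is refused whole. The fingers move at their own pace and stop on an object; the grip force is fixed at half the most. Time passes only in rows, so rows that do not move let the fingers close. It gives the time, the measured TCP pose, the force and the opening at its end, in the units of the state.
- ctrl.read_state(): the state, without advancing time (a new reading comes with each control period).
- ctrl.get_image(name): name is "scene" or "top" or "wrist"; returns the picture (480x640x3 uint8, red, green, blue); there is no depth.
- ctrl.camera_info(name): a dict with "fovy" (degrees; the focal length in pixels is half the picture's height over the tangent of half this angle, whatever the lens; pixels are square), "cx", "cy" (the principal point, pixels), "R" (3x3) and "t" (3): a world point X has camera coordinates R X + t. Camera axes: x right, y down, z forward; pixel columns grow to the right and rows downward; lengths in mm; the calibration is good to about 2 mm. A picture is of the moment at which its call begins: read the wrist's pose just before it. camera_info takes no time and is no camera call; for the wrist camera it gives the pose at the moment of the call.
- ctrl.finish_job(): hands the job in, once; it reports no verdict.
Trained networks look in the newest picture that a camera, given by its name, has taken for a name from the list of things; names that differ only in an ending like _2 or _b are one class to them, and where a whole thing is asked for, a point or a joint stands for the part that bears it (a point fixed in the world has none). Each returns a list of dicts, best first, with "conf" (0 to 1); they miss things now and then, are a little off and sometimes report something else, mostly with a low value. They report only what shows in the picture. A call takes as long as a camera call. They do not tell look-alikes from the thing itself.
- ctrl.search_frame(label, camera): "extent" ([centre column, centre row, width, height] in pixels, round what is visible of it).
- ctrl.silhouettes(label, camera): "region" (480x640 bool, what is visible of it) and "extent" ([centre column, centre row, width, height] in pixels, round what is visible of it).
- ctrl.mark_of(label, camera): "point" ([column, row] in pixels: a listed point, or the origin of a listed thing).
The state is a dict: "clock": time; "qpos": joint angles; "qd": joint speeds; "tau": joint torques, N m; "eef_pos": TCP position; "tool_rot": TCP orientation; "force": force on the tool from outside, world axes, zero at the start; "torque": the same for the moment, N m; "width": finger opening in mm.
Only numpy, scipy, OpenCV 4.12 (cv2) and the standard library are available. Lean on these libraries where they do the work, as an engineer would, in place of code of your own. Each camera call takes 0.05 s, during which the arm holds its last target.

TASK

Stand the setting gauge on the base plate of the stop stand with its sprung button under the collar's flange, and let go of it. Then spin the knurled collar down its threaded rod until it gently nips the button, pressing it in by about a millimetre (roughly 10 N, never more than 20 N), and leave it so, without disturbing the things around.

Things in the scene. Friction and masses are not known exactly. Their poses are not given: they have to be found in the camera images.
- stand: Fixed stop stand: grey base plate 12 mm thick with an upright threaded steel rod, 16 mm in diameter, its top 112 mm above the table. Origin on the rod's axis at table level; z up. The plate reaches 125 mm from the rod towards its own -x (roughly towards the robot: the free end where the gauge goes), 50 mm towards +x and 55 mm to each side (y).
- collar: Aluminium collar on the rod: flange 64 mm in diameter, 6 mm thick; above it a knurled ring 38 mm in diameter, 34 mm tall. Origin on the axis at the flange's underside (60 to 65 mm above the table at the start), z up. Turned clockwise seen from above it sinks 30 mm per turn (4.8 mm per rad); at least 4.9 rad clockwise is free from any start.
- collar_ring (a point): Middle of the collar's knurled ring, on the axis, 23 mm above the flange's underside. The thread has a steady friction of about 0.05 N m; nipping the gauge with F newtons adds F x 0.011 N m to the moment needed to turn it clockwise (thread plus rubbing on the button). It stays where it is left, under that load too.
- gauge: Loose setting gauge, 0.2 to 0.37 kg: steel bar 110 x 24 x 14 mm lying flat; on it a black grip block (28 mm long, 20 mm wide, top 46 mm above the bar's underside) and near the other end, over a cross foot 44 mm wide, an adjustable head 18 mm in diameter with a brass sprung button 14 mm in diameter. Origin at the centre of the underside, x along the bar towards the head, z up.
- gauge_head_axis (a point): On the axis of the gauge's head and button, at the bar's underside, 42 mm from the gauge's origin along its +x, 13 mm from the bar's end. The head is locked at another height each time: the button's top is 32 to 40 mm above the bar's underside, not measured, to be felt. The button yields 10 N per mm, at most 3 mm; above 20 N the gauge is spoiled.
- gauge_grip (a point): Middle of the gauge's grip block, 30 mm above the bar's underside, 30 mm from the gauge's origin along its -x; the block is 20 mm wide across the bar (gauge's y).
- jar: Loose amber jar, 56 mm in diameter, 75 mm tall, origin under its centre. Leave alone.
- bottle: Loose white bottle, 60 mm in diameter, 150 mm tall, origin under its centre. Leave alone.
- timer: Loose white timer, 50 x 70 x 22 mm, origin under its centre. Leave alone.
Mind the look-alikes: they are no part of the job. There is more than one size of the stand; the one meant has the size given above.

How it is judged:
By the outcome, as a careful person would: the job done as asked, in the order asked, and still so for the second after the job is handed in, with the robot touching nothing.
It also fails if it takes over 72 s, if anything falls off the work surface, if the arm or the gripper's body presses on something with over 40 N, if the wrist force passes 120 N, or if a joint passes its speed limit or range.

## Working session

There is one attempt and no reset: what is moved stays moved. The work goes in short steps, Python scripts to look and compute and a tool call to move; the robot and the scene stay as the last step left them, time stands still between calls to the robot, and variables do not carry over. Pictures are saved under pics/ and viewed, and the job is handed in when it is done.

Besides the shell and the picture viewer there is one more tool, called after "Call:" as a command line: name --argument value ..., lists and objects as JSON in quotes. servo_tool: Moves the arm, as the interface text tells. Its arguments: {"type":"object","properties":{"rows":{"type":"array"}},"required":["rows"]}

```bash
mkdir -p pics; cat > h.py <<'E'
import numpy as np, cv2
from scipy.spatial.transform import Rotation as Ro
from cell import ctrl
def K(n):
    c=ctrl.camera_info(n); f=240/np.tan(np.radians(c['fovy'])/2)
    return f,c['cx'],c['cy'],np.array(c['R']),np.array(c['t'])
def proj(n,X):
    f,cx,cy,R,t=K(n); p=R@np.array(X,float)+t
    return np.array([cx+f*p[0]/p[2],cy+f*p[1]/p[2]])
def back(n,uv,z):
    f,cx,cy,R,t=K(n); d=R.T@np.array([(uv[0]-cx)/f,(uv[1]-cy)/f,1]); o=-R.T@t
    return o+d*(z-o[2])/d[2]
def tri(obs):
    A=[];b=[]
    for n,uv in obs:
        f,cx,cy,R,t=K(n); d=R.T@np.array([(uv[0]-cx)/f,(uv[1]-cy)/f,1]); d/=np.linalg.norm(d); o=-R.T@t
        P=np.eye(3)-np.outer(d,d); A.append(P); b.append(P@o)
    return np.linalg.lstsq(np.vstack(A),np.hstack(b),rcond=None)[0]
def save(n,f):
    im=ctrl.get_image(n); cv2.imwrite('pics/'+f,cv2.cvtColor(im,cv2.COLOR_RGB2BGR)); return im
E
python3 - <<'E'
from h import *
for n in ('scene','top'):
    save(n,n+'0.png')
    for l in ('stand','collar','collar_ring','gauge','gauge_head_axis','gauge_grip','jar','bottle','timer'):
        try: print(n,l,[(round(d['conf'],2),np.round(d['point']).tolist()) for d in ctrl.mark_of(l,n)])
        except Exception as e: print(l,e)
s=ctrl.read_state(); print(s)
for n in ('scene','top','wrist'): print(n,K(n))
E
```

```text
scene stand [(0.76, [183.0, 205.0]), (0.63, [490.0, 220.0]), (0.57, [318.0, 312.0]), (0.27, [166.0, 346.0])]
scene collar [(0.71, [496.0, 190.0]), (0.65, [176.0, 172.0]), (0.56, [318.0, 288.0])]
scene collar_ring [(0.93, [175.0, 166.0]), (0.63, [316.0, 279.0]), (0.61, [505.0, 175.0])]
scene gauge [(0.7, [434.0, 290.0])]
scene gauge_head_axis [(0.98, [433.0, 301.0])]
scene gauge_grip [(0.74, [398.0, 363.0]), (0.65, [432.0, 268.0])]
scene jar [(0.73, [164.0, 275.0])]
scene bottle [(0.73, [167.0, 347.0]), (0.73, [434.0, 302.0])]
scene timer [(0.65, [398.0, 360.0])]
top stand [(0.71, [340.0, 192.0]), (0.67, [165.0, 311.0]), (0.63, [484.0, 329.0])]
top collar [(0.94, [151.0, 315.0]), (0.61, [500.0, 331.0]), (0.6, [338.0, 188.0])]
top collar_ring [(0.96, [142.0, 316.0]), (0.68, [339.0, 186.0]), (0.6, [505.0, 340.0])]
top gauge [(0.84, [234.0, 219.0])]
top gauge_head_axis [(0.65, [237.0, 199.0])]
top gauge_grip [(0.65, [233.0, 227.0])]
top jar [(0.59, [480.0, 226.0])]
top bottle [(0.66, [459.0, 147.0])]
top timer [(0.93, [270.0, 140.0])]
{'clock': 1.0, 'qpos': array([-1.25180413,  0.6283722
[... 760 characters left out ...]
9526],
       [-0.72528542, -0.00268477, -0.68844306]]), array([ -43.85891133, -242.02935988, 1531.03127966]))
top (np.float64(455.30546664131595), 322.14653137485027, 237.93827948918508, array([[ 0.0030221 , -0.99984699, -0.01722997],
       [-0.9966545 , -0.0016043 , -0.08171434],
       [ 0.0816742 ,  0.01741928, -0.99650685]]), array([  76.14405813,  457.22552503, 1000.40278624]))
wrist (np.float64(412.8804373211687), 321.3744790648359, 237.29542892246144, array([[ 3.74723790e-01,  9.27136474e-01,  1.99803167e-04],
       [ 8.91728011e-01, -3.60471608e-01,  2.73644614e-01],
       [ 2.53777926e-01, -1.02362977e-01, -9.61830851e-01]]), array([-651.40079018,  -35.28439138,  378.43506233]))
```

View pics/scene0.png

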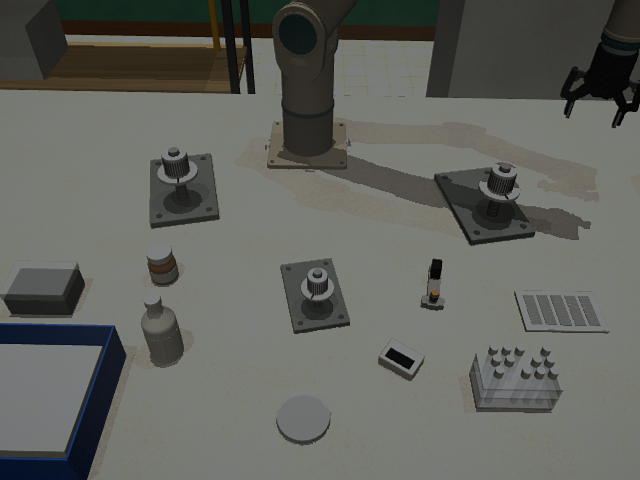

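View pics/top0.png

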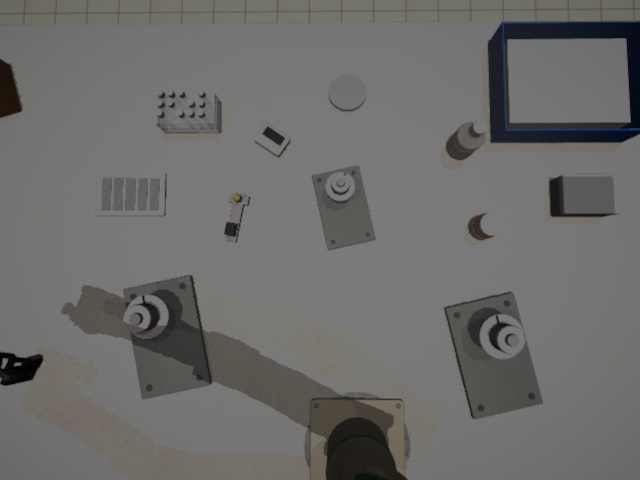

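The picture shows three stands. The middle one looks right: in the top view its plate is about 78x47 px, roughly 170x105 mm. The gauge lies at (236,215) in the top view with its head towards +x. Next I measure both.

```bash
python3 - <<'E'
from h import *
for n in ('top','scene'):
    im=ctrl.get_image(n)
    for l in ('stand','gauge','timer'):
        for d in ctrl.silhouettes(l,n):
            m=d['region'].astype(np.uint8); 
            c,_=cv2.findContours(m,0,2); c=max(c,key=cv2.contourArea)
            r=cv2.boxPoints(cv2.minAreaRect(c)); 
            P=np.array([back(n,p,12 if l=='stand' else 0)[:2] for p in r])
            e=[np.linalg.norm(P[i]-P[i-1]) for i in (1,2)]
            print(n,l,round(d['conf'],2),np.round(d['extent']),'corners',np.round(P).tolist(),np.round(e))
a={'ring':('collar_ring',23)}
obs=[]
def best(l,n,near):
    c=[d['point'] for d in ctrl.mark_of(l,n)]
    return min(c,key=lambda p:np.hypot(*(np.array(p)-near)))
for l,nt,ns in (('collar_ring',(339,186),(316,279)),('collar',(338,188),(318,288)),('gauge_head_axis',(237,199),(433,301)),('gauge_grip',(233,227),(432,268)),('gauge',(234,215),(434,290)),('stand',(340,192),(318,312))):
    t=best(l,'top',nt); s=best(l,'scene',ns); print(l,np.round(t,1),np.round(s,1),np.round(tri([('top',t),('scene',s)]),1))
E
```

```text
top stand 0.88 [169. 337.  89. 125.] corners [[343.0, 540.0], [376.0, 371.0], [131.0, 316.0], [98.0, 482.0]] [173. 251.]
top stand 0.88 [492. 354.  97. 126.] corners [[304.0, -194.0], [343.0, -350.0], [100.0, -403.0], [62.0, -250.0]] [160. 249.]
top stand 0.86 [345. 208.  63.  82.] corners [[602.0, 103.0], [627.0, -5.0], [457.0, -42.0], [432.0, 64.0]] [111. 174.]
top gauge 0.67 [238. 220.  24.  45.] corners [[455.0, 303.0], [566.0, 291.0], [560.0, 244.0], [449.0, 256.0]] [112.  48.]
top timer 0.74 [270. 141.  37.  31.] corners [[688.0, 239.0], [732.0, 210.0], [690.0, 149.0], [646.0, 177.0]] [53. 75.]
scene stand 0.76 [182. 188.  73.  77.] corners [[52.0, -438.0], [4.0, -265.0], [312.0, -191.0], [347.0, -341.0]] [180. 317.]
scene stand 0.71 [316. 299.  65.  68.] corners [[455.0, -43.0], [419.0, 77.0], [607.0, 103.0], [636.0, -3.0]] [125. 190.]
scene stand 0.61 [485. 200. 102.  84.] corners [[130.0, 322.0], [53.0, 562.0], [346.0, 524.0], [403.0, 319.0]] [252. 296.]
scene gauge 0.93 [433. 284.  20.  50.] corners [[418.0, 262.0], [417.0, 310.0], [556.0, 290.0], [557.0, 246.0]] [ 48. 141.]
scene timer 0.77 [400. 360.  49.  42.] corners [[680.0, 149.0], [625.0, 179.0], [671.0, 241.0], [722.0, 211.0]] [63. 78.]
collar_ring [341.6 186.9] [317.2 278.4] [559.5  37.2  87.2]
collar [339.  187.6] [318.8 289.7] [563.4  41.3  59.4]
gauge_head_axis [239.2 199.2] [434.4 302.1] [546.7 270.2   8.8]
gauge_grip [232.6 227.4] [435.6 266.7] [478.6 277.2  39.7]
gauge [237.  219.1] [431.2 288.1] [5.017e+02 2.734e+02 1.000e-01]
stand [480.4 227.6] [319.7 313.2] [ 525.5 -103.4   49.6]
```

```bash
python3 - <<'E'
import cv2
a=cv2.imread('pics/top0.png'); 
b=cv2.hconcat([cv2.resize(a[150:260,300:390],None,fx=5,fy=5,interpolation=2),cv2.resize(a[180:250,205:265],None,fx=5,fy=5,interpolation=2)[:550].copy() if 0 else cv2.resize(a[170:255,200:265],(420,550),interpolation=2)])
b=cv2.resize(b,(790,500)); cv2.imwrite('pics/z0.png',b)
E
```

```text
(no output)
```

View pics/z0.png

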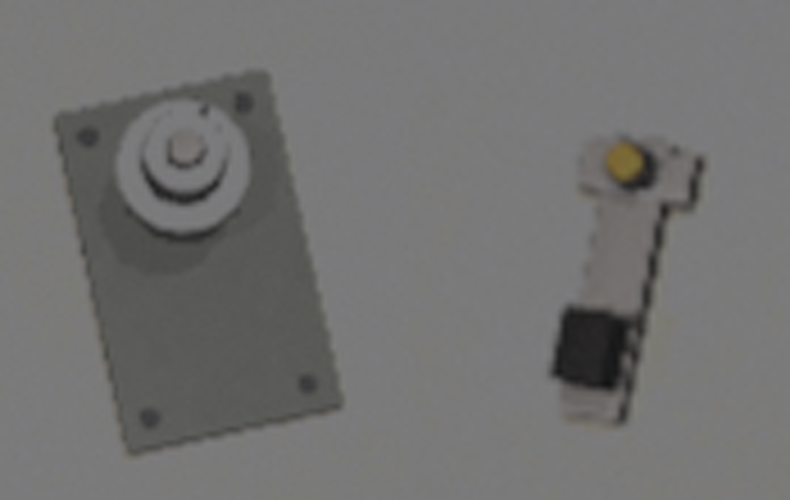

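```bash
cat >> h.py <<'E'
def tool():
    s=ctrl.read_state(); return s,np.array(s['eef_pos']),Ro.from_euler('xyz',s['tool_rot']).as_matrix()
def plan(target,zyaw=None,n=None):
    """total: first rotation about tool x (units), then shift in rotated axes (units)"""
    s,p,R=tool()
    # ideal down frame w/ jaw axis z at yaw zyaw
    cur=np.arctan2(R[1,2],R[0,2])
    if zyaw is None: zyaw=cur
    zy=min([zyaw,zyaw+np.pi,zyaw-np.pi,zyaw+2*np.pi,zyaw-2*np.pi],key=lambda a:abs(a-cur)) 
    z=np.array([np.cos(zy),np.sin(zy),0]); x=np.array([0,0,-1.]); Rt=np.c_[x,np.cross(z,x),z]
    rv=Ro.from_matrix(R.T@Rt).as_rotvec()
    d=np.array(target)-p
    print('p',np.round(p,1),'jawyaw',round(cur,3),'->',round(zy,3),'q7',round(s['qpos'][6],3),'clk',s['clock'])
    print('rot units',np.round(np.degrees(rv)/6,3),' shift(rotated frame)/750',np.round(Rt.T@d/750,4),' shift(cur frame)',np.round(R.T@d/750,4))
E
python3 - <<'E'
from h import *
s,p,R=tool(); print(np.round(R,3))
plan([478,277,170],-0.106+np.pi/2)
for n in('wrist',): save(n,'w0.png')
E
```

```text
[[-0.    -0.927  0.375]
 [ 0.     0.375  0.927]
 [-1.     0.    -0.   ]]
p [244.  602.5 194.7] jawyaw 1.186 -> 1.465 q7 -0.02 clk 2.0
rot units [-2.663 -0.    -0.   ]  shift(rotated frame)/750 [ 0.0329 -0.3562 -0.3985]  shift(cur frame) [ 0.0329 -0.4522 -0.2851]
```

Call:
servo_tool --rows '[{"dx":0,"dy":-0.05,"dz":-0.035,"wx":-0.53},{"dx":0,"dy":-0.05,"dz":-0.037,"wx":-0.53},{"dx":0,"dy":-0.05,"dz":-0.04,"wx":-0.53},{"dx":0,"dy":-0.05,"dz":-0.043,"wx":-0.53},{"dx":0,"dy":-0.045,"dz":-0.045,"wx":-0.54}]'

```text
schema error: expected keys dx, dy, dz, wx, wy, wz, fingers
```

```bash
python3 - <<'E'
from h import *
plan([470,277,190],-0.106+np.pi/2)
E
```

```text
p [243.9 602.5 194.7] jawyaw 1.186 -> 1.465 q7 -0.02 clk 2.05
rot units [-2.663e+00  1.000e-03 -1.000e-03]  shift(rotated frame)/750 [ 0.0063 -0.3456 -0.3997]  shift(cur frame) [ 0.0062 -0.4423 -0.2891]
```

Call:
servo_tool --rows '[{"dx":0,"dy":-0.05,"dz":-0.035,"wx":-0.53,"wy":0,"wz":0,"fingers":0},{"dx":0,"dy":-0.05,"dz":-0.037,"wx":-0.53,"wy":0,"wz":0,"fingers":0},{"dx":0,"dy":-0.05,"dz":-0.04,"wx":-0.53,"wy":0,"wz":0,"fingers":0},{"dx":0,"dy":-0.05,"dz":-0.043,"wx":-0.53,"wy":0,"wz":0,"fingers":0},{"dx":0,"dy":-0.045,"dz":-0.045,"wx":-0.54,"wy":0,"wz":0,"fingers":0}]'

```text
clock: 2.68
eef_pos: [381.9, 407.0, 194.9]
tool_rot: [-0.976, 1.57, 0.49]
force: [0.7, 0.6, -0.3]
width: 85.2
```

```bash
python3 - <<'E'
from h import *
plan([470,277,190],-0.106+np.pi/2)
E
```

```text
p [381.9 407.  194.9] jawyaw 1.466 -> 1.465 q7 0.575 clk 2.675
rot units [0.013 0.003 0.005]  shift(rotated frame)/750 [ 0.0066 -0.1351 -0.1599]  shift(cur frame) [ 0.0066 -0.1349 -0.1601]
```

Call:
servo_tool --rows '[{"dx":0,"dy":-0.042,"dz":-0.048,"wx":0,"wy":0,"wz":0,"fingers":0},{"dx":0,"dy":-0.04,"dz":-0.048,"wx":0,"wy":0,"wz":0,"fingers":0},{"dx":0.006,"dy":-0.035,"dz":-0.042,"wx":0,"wy":0,"wz":0,"fingers":0},{"dx":0,"dy":0,"dz":0,"wx":0,"wy":0,"wz":0,"fingers":0}]'

```text
clock: 3.18
eef_pos: [459.4, 291.9, 190.1]
tool_rot: [-2.657, 1.568, -1.199]
force: [0.1, 1.1, 0.4]
width: 85.2
```

```bash
python3 - <<'E'
from h import *
plan([478,277,150],-0.106+np.pi/2)
im=save('wrist','w1.png')
for l in('gauge','gauge_grip','gauge_head_axis'):
    for d in ctrl.mark_of(l,'wrist'): print(l,d['conf'],np.round(d['point'],1),[np.round(back('wrist',d['point'],z),1) for z in(0,30,46)])
E
```

```text
p [459.4 291.9 190.1] jawyaw 1.457 -> 1.465 q7 0.819 clk 3.175
rot units [-0.07 -0.02  0.01]  shift(rotated frame)/750 [ 0.0534 -0.0267 -0.0172]  shift(cur frame) [ 0.0535 -0.0268 -0.0169]
gauge 0.57 [308.9 250.7] [array([504.2, 281.2,   0. ]), array([494.7, 283.1,  30. ]), array([489.7, 284.1,  46. ])]
gauge_grip 0.97 [311.3 225.5] [array([479.7, 287.2,   0. ]), array([472.2, 288.7,  30. ]), array([468.2, 289.5,  46. ])]
gauge_grip 0.51 [ 41.  367.3] [array([599.2,  -3.7,   0. ]), array([582. ,  21.4,  30. ]), array([572.8,  34.8,  46. ])]
gauge_head_axis 0.87 [307.8 288.8] [array([541.6, 277.3,   0. ]), array([529.1, 279.6,  30. ]), array([522.4, 280.9,  46. ])]
```

View pics/w1.png

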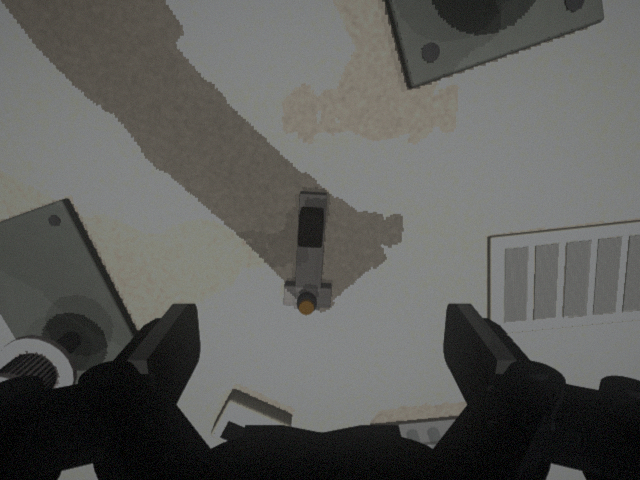

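The wrist estimate differs from the top and scene ones by 7–11 mm, possibly because the arm was still moving. I'll take it again while the arm is still.

```bash
python3 - <<'E'
from h import *
for k in range(2):
    s=ctrl.read_state(); print(np.round(s['eef_pos'],1),np.abs(s['qd']).max())
    im=ctrl.get_image('wrist')
    for l in('gauge_grip','gauge_head_axis'):
        d=ctrl.mark_of(l,'wrist')[0]; print(l,np.round(d['point'],1),np.round(back('wrist',d['point'],30 if 'grip' in l else 0),1))
im=ctrl.get_image('top')
for l in('gauge_grip','gauge_head_axis'):
    for d in ctrl.mark_of(l,'top'): print(l,np.round(d['point'],1),np.round(back('top',d['point'],30 if 'grip' in l else 0),1))
r=K('wrist'); print('wristcam pos',-r[3].T@r[4], proj('wrist',[478.6,277,30]),proj('wrist',[546.7,270,0]))
E
```

```text
[456.3 297.6 190.3] 0.009407480244827076
gauge_grip [304.4 229.3] [474.7 282.8  30. ]
gauge_head_axis [302.  291.2] [543.7 271.1   0. ]
[456.4 297.3 190.3] 0.005388846593330152
gauge_grip [304.8 229.8] [475.5 282.3  30. ]
gauge_head_axis [301.1 293.7] [546.5 269.1   0. ]
gauge_grip [233.7 227.3] [479.6 274.2  30. ]
gauge_head_axis [240.  199.7] [546.8 267.2   0. ]
wristcam pos [387.86460102 305.05113233 369.25710379] [299.7981932  233.50911003] [302.56080322 293.54077572]
```

```bash
python3 - <<'E'
from h import *
plan([475,278,125],-0.106+np.pi/2)
E
```

```text
p [457.  296.3 190.2] jawyaw 1.465 -> 1.465 q7 0.819 clk 3.825
rot units [ 0.001  0.001 -0.   ]  shift(rotated frame)/750 [ 0.0869 -0.0265 -0.0217]  shift(cur frame) [ 0.0869 -0.0265 -0.0217]
```

Call:
servo_tool --rows '[{"dx":0.043,"dy":-0.013,"dz":-0.011,"wx":0,"wy":0,"wz":0,"fingers":0},{"dx":0.043,"dy":-0.013,"dz":-0.011,"wx":0,"wy":0,"wz":0,"fingers":0},{"dx":0,"dy":0,"dz":0,"wx":0,"wy":0,"wz":0,"fingers":0},{"dx":0,"dy":0,"dz":0,"wx":0,"wy":0,"wz":0,"fingers":0}]'

```text
clock: 4.32
eef_pos: [474.9, 278.5, 126.6]
tool_rot: [-0.46, 1.57, 1.005]
force: [0.6, 1.0, -0.1]
width: 85.2
```

```bash
python3 - <<'E'
from h import *
s=ctrl.read_state(); print(np.round(s['eef_pos'],1),np.abs(s['qd']).max())
im=save('wrist','w2.png')
for l in('gauge_grip','gauge_head_axis'):
        d=ctrl.mark_of(l,'wrist')[0]; print(l,np.round(d['point'],1),np.round(back('wrist',d['point'],30 if 'grip' in l else 0),1))
for d in ctrl.silhouettes('gauge','wrist'): print(d['conf'],d['extent'])
plan([475,278,18],-0.106+np.pi/2)
E
```

```text
[474.9 278.5 126.6] 0.015266703833420669
gauge_grip [327.2 224.4] [475.6 284.6  30. ]
gauge_head_axis [318.9 303.6] [548.1 270.8   0. ]
0.59 [318.3, 258.6, 57.6, 148.1]
p [475.1 278.6 126.9] jawyaw 1.465 -> 1.465 q7 0.86 clk 4.525
rot units [0.005 0.016 0.014]  shift(rotated frame)/750 [ 0.1452  0.     -0.0008]  shift(cur frame) [ 0.1452  0.0003 -0.0011]
```

View pics/w2.png

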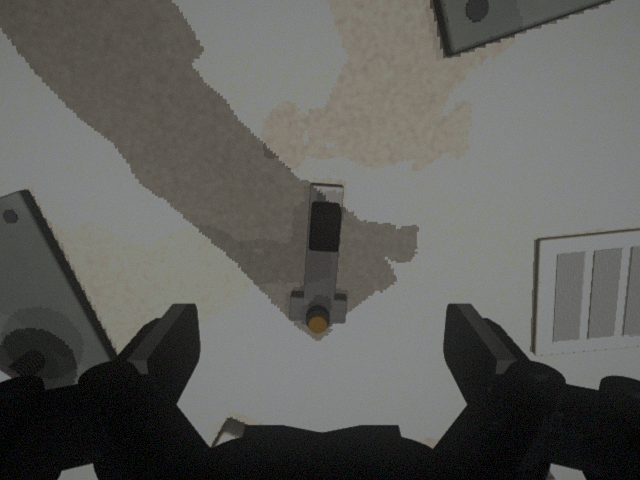

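```bash
python3 - <<'E'
from h import *
im=cv2.imread('pics/w2.png'); g=im.max(2)
cv2.imwrite('pics/z1.png',cv2.resize(im[170:345,260:380],None,fx=3.4,fy=3.4,interpolation=0))
sub=(g[195:258,300:350]<50).astype(np.uint8)
c,_=cv2.findContours(sub,0,2); c=max(c,key=cv2.contourArea); r=cv2.minAreaRect(c); print(r)
b=cv2.boxPoints(r)+[300,195]; print(b)
for p in b: print(np.round(back('wrist',p,46),1))
# button top
hsv=cv2.cvtColor(im,cv2.COLOR_BGR2HSV); m=cv2.inRange(hsv,(5,120,60),(30,255,255)); m[:280]=0; m[340:]=0
ys,xs=np.nonzero(m); print('button',xs.mean(),ys.mean(),len(xs),[np.round(back('wrist',(xs.mean(),ys.mean()),z),1) for z in(32,36,40)], 'area px',len(xs))
E
```

```text
((24.708824157714844, 31.285295486450195), (30.601905822753906, 49.85272979736328), 4.398705005645752)
[[307.5411768  249.96470642]
 [311.36470509 200.25882244]
 [341.87647247 202.60588455]
 [338.05294418 252.31176758]]
[487.4 269.7  46. ]
[454.6 276.   46. ]
[458.1 295.2  46. ]
[491.1 289.6  46. ]
button 317.2819383259912 324.2819383259912 227 [array([549.4, 269.4,  32. ]), array([547.3, 269.7,  36. ]), array([545.2, 269.9,  40. ])] area px 227
```

View pics/z1.png

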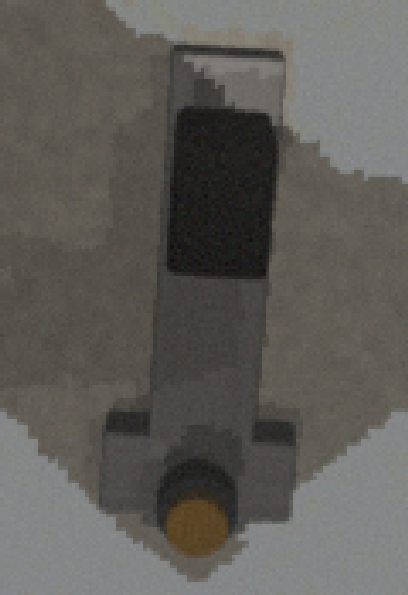

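```bash
python3 - <<'E'
from h import *
plan([475.5,282,18],-0.18+np.pi/2)
E
```

```text
p [475.1 278.6 126.9] jawyaw 1.465 -> 1.391 q7 0.86 clk 4.525
rot units [0.712 0.016 0.014]  shift(rotated frame)/750 [0.1452 0.0003 0.0045]  shift(cur frame) [0.1452 0.0002 0.0043]
```

Call:
servo_tool --rows '[{"dx":0.03,"dy":0,"dz":0.0043,"wx":0.36,"wy":0.016,"wz":0.014,"fingers":0},{"dx":0.05,"dy":0,"dz":0,"wx":0.36,"wy":0,"wz":0,"fingers":0},{"dx":0.04,"dy":0,"dz":0,"wx":0,"wy":0,"wz":0,"fingers":0},{"dx":0.025,"dy":0,"dz":0,"wx":0,"wy":0,"wz":0,"fingers":0},{"dx":0,"dy":0,"dz":0,"wx":0,"wy":0,"wz":0,"fingers":0}]'

```text
clock: 5.15
eef_pos: [474.2, 280.6, 16.3]
tool_rot: [2.369, 1.567, -2.524]
force: [0.4, -0.9, 0.7]
width: 85.3
```

```bash
python3 - <<'E'
from h import *
plan([475.5,282,18],-0.18+np.pi/2)
save('wrist','w3.png')
E
```

```text
p [474.2 280.6  16.3] jawyaw 1.39 -> 1.391 q7 0.794 clk 5.15
rot units [-0.011 -0.028 -0.027]  shift(rotated frame)/750 [-0.0022 -0.0014  0.0022]  shift(cur frame) [-0.0022 -0.0014  0.0022]
```

View pics/w3.png

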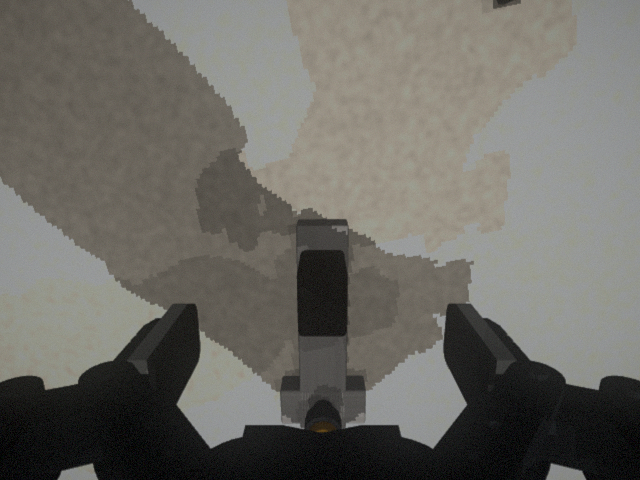

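The block is centred between the pads (columns 298–347) and parallel to them. I'm closing the gripper.

Call:
servo_tool --rows '[{"dx":-0.003,"dy":-0.0014,"dz":0.001,"wx":0,"wy":-0.028,"wz":-0.027,"fingers":0.5},{"dx":0,"dy":0,"dz":0,"wx":0,"wy":0,"wz":0,"fingers":1},{"dx":0,"dy":0,"dz":0,"wx":0,"wy":0,"wz":0,"fingers":1},{"dx":0,"dy":0,"dz":0,"wx":0,"wy":0,"wz":0,"fingers":1},{"dx":0,"dy":0,"dz":0,"wx":0,"wy":0,"wz":0,"fingers":1}]'

```text
clock: 5.82
eef_pos: [476.1, 281.2, 19.2]
tool_rot: [-0.865, 1.569, 0.524]
force: [0.2, 0.5, 0.2]
width: -0.2
```

Call:
servo_tool --rows '[{"dx":0,"dy":0,"dz":0,"wx":0,"wy":0,"wz":0,"fingers":1},{"dx":0,"dy":0,"dz":0,"wx":0,"wy":0,"wz":0,"fingers":1}]'

```text
clock: 6.08
eef_pos: [476.1, 281.2, 19.1]
tool_rot: [-0.879, 1.569, 0.51]
force: [0.3, -0.3, -0.1]
width: 0.1
```

```bash
python3 - <<'E'
from h import *
plan([475.5,282,18],-0.18+np.pi/2); s=ctrl.read_state(); print(s['force'],s['torque'],s['width'])
E
```

```text
p [476.1 281.2  19.1] jawyaw 1.389 -> 1.391 q7 0.794 clk 6.075
rot units [-0.016  0.01   0.013]  shift(rotated frame)/750 [0.0015 0.0009 0.0009]  shift(cur frame) [0.0015 0.0009 0.0009]
[ 0.3280115  -0.27208629 -0.10880675] [ 0.01269862 -0.05315668  0.03552501] 0.07209225517209956
```

```bash
python3 - <<'E'
from h import *
a=save('wrist','w4.png'); b=save('scene','s4.png')
cv2.imwrite('pics/s4z.png',cv2.resize(cv2.imread('pics/s4.png')[150:350,340:520],None,fx=3,fy=3,interpolation=2))
E
```

```text
(no output)
```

View pics/w4.png

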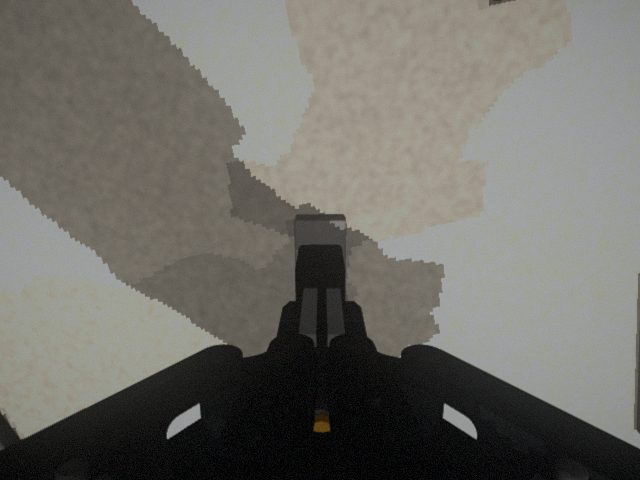

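View pics/s4z.png

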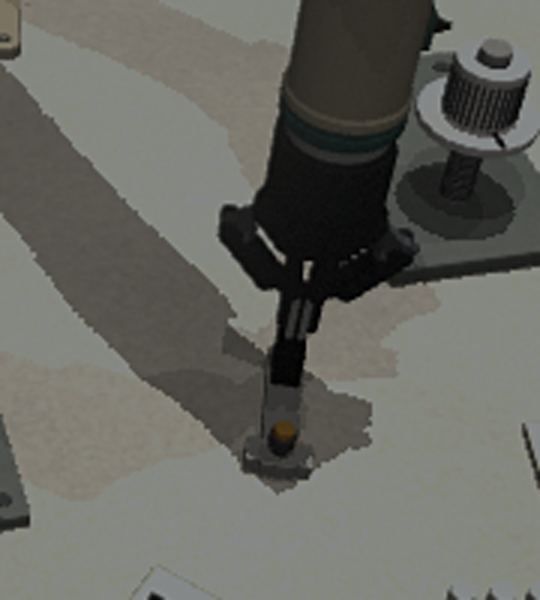

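```bash
python3 - <<'E'
from h import *
s,p,R=tool(); print(p,np.round(R,3))
for z in(0,20,40,60,80): print(z,proj('wrist',[p[0],p[1],z]),proj('scene',[p[0],p[1],z]),proj('top',[p[0],p[1],z]))
for n in ('scene','top'): 
    im=ctrl.get_image(n)
    for d in ctrl.mark_of('gauge_grip',n): print(n,d)
save('top','t4.png')
r=K('wrist'); print('wristcam pos',-r[3].T@r[4], np.round(r[3],3))
E
```

```text
[476.0969551  281.2292032   19.16170438] [[ 0.002 -0.984  0.181]
 [ 0.001  0.181  0.984]
 [-1.    -0.001  0.001]]
0 [318.48697065 262.59032763] [433.33794957 278.98116028] [233.36765827 230.20739367]
20 [318.24673761 277.06499096] [434.7410828  272.49794888] [231.48700292 229.33048682]
40 [317.952559   294.79001521] [436.17759949 265.86048841] [229.53170704 228.41877678]
60 [317.58396598 316.99870052] [437.64870538 259.06320771] [227.49723709 227.47014968]
80 [317.10863489 345.63863121] [439.15566497 252.10026411] [225.37868483 226.4823169 ]
scene {'point': [436.9, 268.2], 'conf': 0.6}
scene {'point': [317.6, 280.2], 'conf': 0.32}
top {'point': [234.3, 227.2], 'conf': 0.96}
top {'point': [457.2, 148.5], 'conf': 0.67}
wristcam pos [407.44472118 295.04954026 198.13733248] [[ 0.18   0.984  0.001]
 [ 0.946 -0.173  0.275]
 [ 0.271 -0.048 -0.961]]
```

```bash
python3 - <<'E'
from h import *
a=cv2.imread('pics/w4.png')[200:450,240:410]; b=cv2.imread('pics/t4.png')[180:270,190:290]
f=lambda x,s: cv2.resize(np.clip(x.astype(float)*2,0,255).astype(np.uint8),s,interpolation=2)
cv2.imwrite('pics/z4.png',cv2.hconcat([f(a,(374,550)),f(b,(420,550))]))
E
```

```text
(no output)
```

View pics/z4.png

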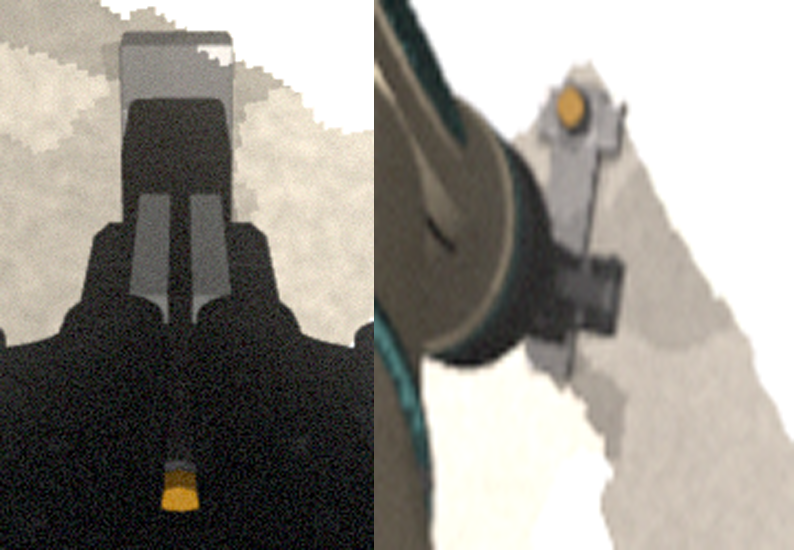

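```bash
python3 - <<'E'
from h import *
# start pose: tips open, jaw yaw 1.186, +-42 mm
j=np.array([np.cos(1.186),np.sin(1.186),0]); c=np.array([244,602.5,0])
for z in (195,208,220,235,250): print(z,[np.round(proj('scene',c+s*42.5*j+[0,0,z])) for s in(-1,1)],[np.round(proj('top',c+s*42.5*j+[0,0,z])) for s in(-1,1)])
a=cv2.imread('pics/scene0.png')[0:140,540:640];f=lambda x,s: cv2.resize(np.clip(x.astype(float)*2,0,255).astype(np.uint8),s,interpolation=2)
cv2.imwrite('pics/z5.png',f(a,(400,560)))
E
```

```text
195 [array([561., 137.]), array([603., 146.])] [array([ 55., 354.]), array([ 14., 336.])]
208 [array([563., 131.]), array([605., 140.])] [array([ 51., 355.]), array([  9., 337.])]
220 [array([565., 127.]), array([607., 136.])] [array([ 47., 357.]), array([  4., 338.])]
235 [array([567., 121.]), array([609., 130.])] [array([ 41., 358.]), array([ -2., 339.])]
250 [array([569., 114.]), array([612., 123.])] [array([ 36., 360.]), array([ -9., 341.])]
```

View pics/z5.png

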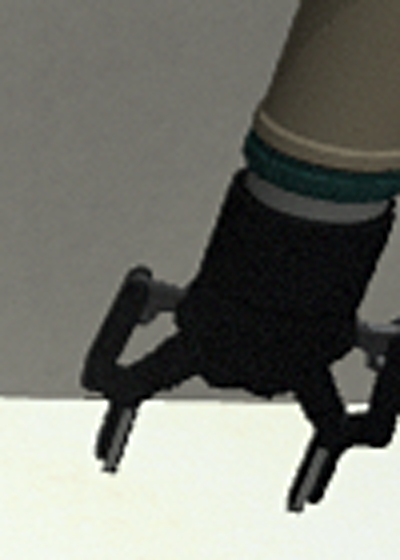

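The fingers shut on nothing. The scene picture from the start and the wrist picture both show the real fingertips about 30 mm further back along the tool axis than the reported TCP, so they shut just above the block, which hasn't moved. I'll open, go down about 29 mm more and close again.

Call:
servo_tool --rows '[{"dx":0,"dy":0,"dz":0,"wx":0,"wy":0,"wz":0,"fingers":0},{"dx":0,"dy":0,"dz":0,"wx":0,"wy":0,"wz":0,"fingers":0},{"dx":0,"dy":0,"dz":0,"wx":0,"wy":0,"wz":0,"fingers":0},{"dx":0,"dy":0,"dz":0,"wx":0,"wy":0,"wz":0,"fingers":0},{"dx":0,"dy":0,"dz":0,"wx":0,"wy":0,"wz":0,"fingers":0}]'

```text
clock: 7.05
eef_pos: [476.1, 281.2, 19.2]
tool_rot: [-0.882, 1.569, 0.507]
force: [-0.0, -0.7, -0.8]
width: 85.3
```

Call:
servo_tool --rows '[{"dx":0.013,"dy":0,"dz":0,"wx":0,"wy":0,"wz":0,"fingers":0},{"dx":0.013,"dy":0,"dz":0,"wx":0,"wy":0,"wz":0,"fingers":0},{"dx":0.012,"dy":0,"dz":0,"wx":0,"wy":0,"wz":0,"fingers":0},{"dx":0,"dy":0,"dz":0,"wx":0,"wy":0,"wz":0,"fingers":0}]'

```text
clock: 7.55
eef_pos: [475.4, 280.8, -10.4]
tool_rot: [2.635, 1.57, -2.259]
force: [0.5, -0.6, 0.1]
width: 85.2
```

```bash
python3 - <<'E'
from h import *
plan([475.5,282,-9],-0.18+np.pi/2); s=ctrl.read_state(); print(s['force'],s['torque'],s['width'])
save('wrist','w5.png')
E
```

```text
p [475.4 280.8 -10.4] jawyaw 1.389 -> 1.391 q7 0.793 clk 7.55
rot units [-0.015 -0.003 -0.001]  shift(rotated frame)/750 [-0.0019  0.0001  0.0016]  shift(cur frame) [-0.0019  0.0001  0.0016]
[ 0.48340092 -0.57042956  0.13709439] [-0.06387622 -0.00453386 -0.00647415] 85.23800497603611
```

View pics/w5.png

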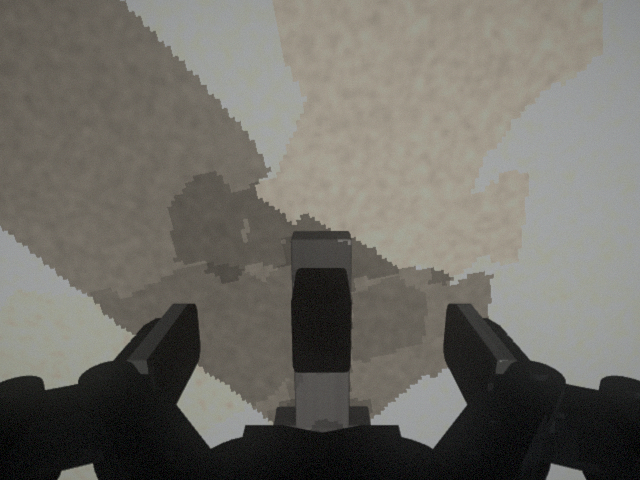

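Call:
servo_tool --rows '[{"dx":0,"dy":0,"dz":0,"wx":0,"wy":0,"wz":0,"fingers":1},{"dx":0,"dy":0,"dz":0,"wx":0,"wy":0,"wz":0,"fingers":1},{"dx":0,"dy":0,"dz":0,"wx":0,"wy":0,"wz":0,"fingers":1},{"dx":0,"dy":0,"dz":0,"wx":0,"wy":0,"wz":0,"fingers":1},{"dx":0,"dy":0,"dz":0,"wx":0,"wy":0,"wz":0,"fingers":1}]'

```text
clock: 8.22
eef_pos: [476.4, 281.3, -8.9]
tool_rot: [-0.87, 1.568, 0.519]
force: [-0.1, -0.9, 5.3]
width: 18.6
```

Call:
servo_tool --rows '[{"dx":0,"dy":0,"dz":0,"wx":0,"wy":0,"wz":0,"fingers":1},{"dx":0,"dy":0,"dz":0,"wx":0,"wy":0,"wz":0,"fingers":1}]'

```text
clock: 8.48
eef_pos: [476.4, 281.3, -8.9]
tool_rot: [-0.889, 1.568, 0.5]
force: [-0.1, -0.3, 6.2]
width: 18.7
```

```bash
python3 - <<'E'
from h import *
plan([475.5,282,-9],-0.18+np.pi/2); s=ctrl.read_state(); print(s['force'],s['torque'],s['width'])
save('wrist','w6.png')
E
```

```text
p [476.4 281.3  -8.9] jawyaw 1.389 -> 1.391 q7 0.793 clk 8.475
rot units [-0.017  0.014  0.018]  shift(rotated frame)/750 [0.0001 0.0013 0.0007]  shift(cur frame) [0.0001 0.0013 0.0007]
[-0.13485487 -0.33422847  6.21105206] [-0.07915514  0.17120922  0.00130862] 18.73203978984616
```

View pics/w6.png

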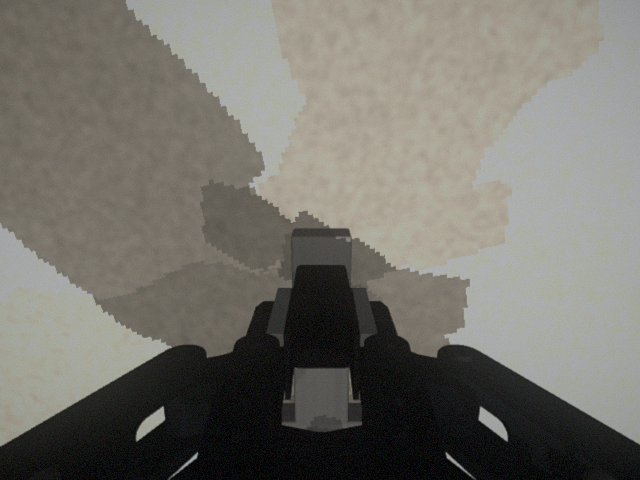

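Grasped, with a width of 18.7. Now I lift it.

Call:
servo_tool --rows '[{"dx":-0.01,"dy":0,"dz":0,"wx":0,"wy":0,"wz":0,"fingers":1},{"dx":-0.03,"dy":0,"dz":0,"wx":0,"wy":0,"wz":0,"fingers":1},{"dx":-0.04,"dy":0,"dz":0,"wx":0,"wy":0,"wz":0,"fingers":1},{"dx":-0.03,"dy":0,"dz":0,"wx":0,"wy":0,"wz":0,"fingers":1},{"dx":0,"dy":0,"dz":0,"wx":0,"wy":0,"wz":0,"fingers":1}]'

```text
clock: 9.15
eef_pos: [476.9, 281.8, 74.4]
tool_rot: [-0.822, 1.566, 0.567]
force: [-0.6, -0.0, -3.0]
width: 18.6
```

```bash
python3 - <<'E'
from h import *
plan([430,10,72],0.22+np.pi/2); s=ctrl.read_state(); print(s['force'],s['torque'],s['width'])
E
```

```text
p [476.9 281.8  74.4] jawyaw 1.389 -> 1.791 q7 0.796 clk 9.15
rot units [-3.835  0.024  0.039]  shift(rotated frame)/750 [ 0.0032  0.1401 -0.34  ]  shift(cur frame) [ 0.0021 -0.004  -0.3677]
[-0.61146701 -0.00645572 -2.99911236] [0.01609791 0.12240885 0.01604388] 18.648323519334422
```

Call:
servo_tool --rows '[{"dx":0,"dy":0.015,"dz":-0.045,"wx":-0.55,"wy":0.024,"wz":0.039,"fingers":1},{"dx":0,"dy":0.015,"dz":-0.05,"wx":-0.55,"wy":0,"wz":0,"fingers":1},{"dx":0,"dy":0.015,"dz":-0.05,"wx":-0.55,"wy":0,"wz":0,"fingers":1},{"dx":0,"dy":0.012,"dz":-0.05,"wx":-0.55,"wy":0,"wz":0,"fingers":1},{"dx":0,"dy":0.01,"dz":-0.05,"wx":-0.55,"wy":0,"wz":0,"fingers":1}]'

```text
clock: 9.78
eef_pos: [412.7, 101.0, 72.4]
tool_rot: [1.735, 1.565, -2.869]
force: [1.1, 0.2, -3.3]
width: 18.7
```

```bash
python3 - <<'E'
from h import *
plan([430,10,72],0.22+np.pi/2); s=ctrl.read_state(); print(s['force'],s['torque'],s['width'])
E
```

```text
p [412.7 101.   72.4] jawyaw 1.68 -> 1.791 q7 1.213 clk 9.775
rot units [-1.061 -0.006 -0.051]  shift(rotated frame)/750 [ 0.0006  0.004  -0.1235]  shift(cur frame) [ 0.0006 -0.0097 -0.1231]
[ 1.0946351   0.22607415 -3.30983531] [-0.08555851  0.07563326 -0.03460313] 18.73987222722189
```

Call:
servo_tool --rows '[{"dx":0,"dy":-0.003,"dz":-0.045,"wx":-0.5,"wy":0,"wz":0,"fingers":1},{"dx":0,"dy":0,"dz":-0.045,"wx":-0.5,"wy":0,"wz":0,"fingers":1},{"dx":0,"dy":0,"dz":-0.025,"wx":0,"wy":0,"wz":0,"fingers":1},{"dx":0,"dy":0,"dz":0,"wx":0,"wy":0,"wz":0,"fingers":1},{"dx":0,"dy":0,"dz":0,"wx":0,"wy":0,"wz":0,"fingers":1}]'

```text
clock: 10.4
eef_pos: [428.8, 18.2, 72.9]
tool_rot: [1.436, 1.567, -3.064]
force: [0.4, 0.7, -3.2]
width: 18.5
```

```bash
python3 - <<'E'
from h import *
plan([430,10,72],0.22+np.pi/2); s=ctrl.read_state(); print(s['force'],s['torque'],s['width'])
for n in('wrist','top','scene'): save(n,n[0]+'7.png')
E
```

```text
p [428.8  18.2  72.9] jawyaw 1.783 -> 1.791 q7 1.442 clk 10.4
rot units [-0.078  0.005 -0.039]  shift(rotated frame)/750 [ 0.0012  0.0008 -0.011 ]  shift(cur frame) [ 0.0012  0.0007 -0.011 ]
[ 0.40234459  0.71277446 -3.17782099] [ 0.02177732  0.11383938 -0.03793355] 18.54565946939361
```

View pics/w7.png

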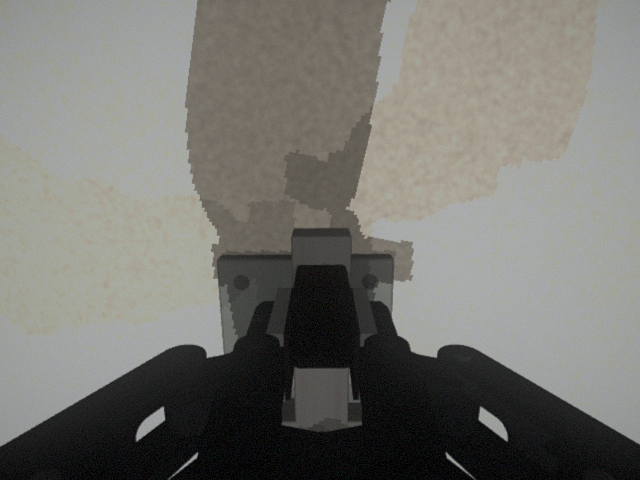

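View pics/t7.png

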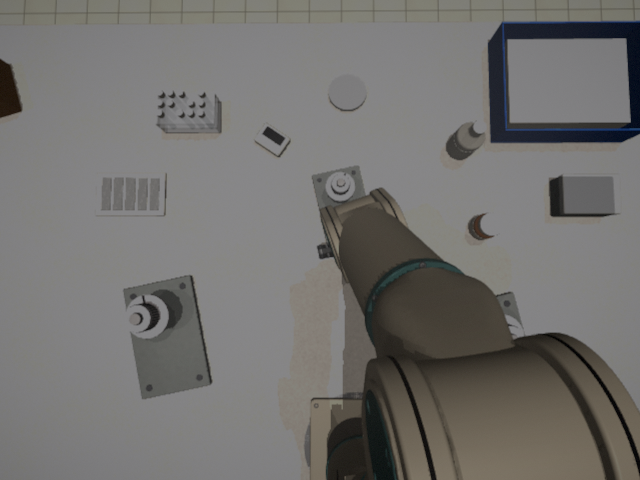

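View pics/s7.png

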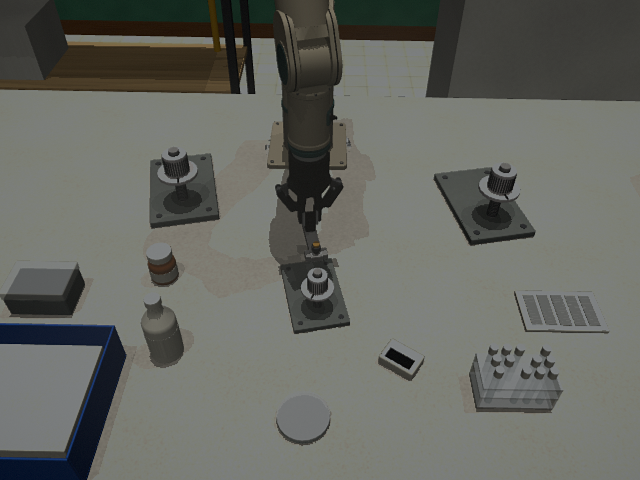

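```bash
python3 - <<'E'
from h import *
print('rodtop',np.round(back('top',(340.7,182.6),112),1))
im=cv2.imread('pics/s7.png'); t=cv2.imread('pics/top0.png'); s0=cv2.imread('pics/scene0.png')
f=lambda x,s: cv2.resize(np.clip(x.astype(float)*1.8,0,255).astype(np.uint8),s,interpolation=2)
cv2.imwrite('pics/z7.png',cv2.hconcat([f(s0[255:335,275:355],(400,400)),f(t[160:220,305:365],(400,400))]))
w=cv2.imread('pics/w7.png'); cv2.imwrite('pics/z8.png',f(w[225:345,205:405],(800,480)))
# plate corners via wrist
for p in((218.5,256.5),(392,254.5)): print(np.round(back('wrist',p,12),1))
E
```

```text
rodtop [563.6  37.8 112. ]
[453.1 -39.3  12. ]
[429.3  64.3  12. ]
```

View pics/z7.png

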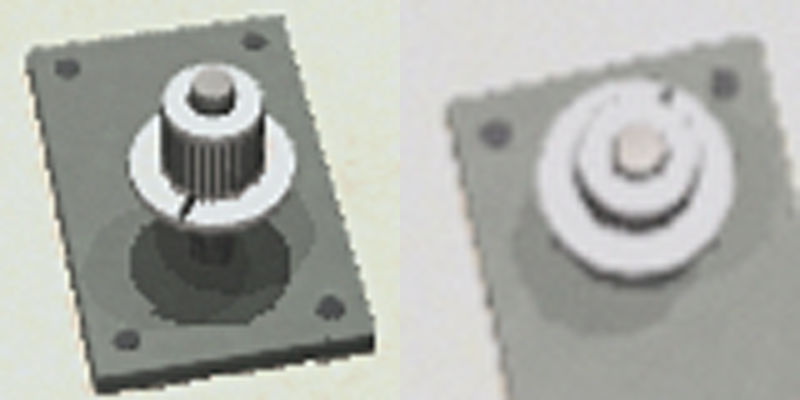

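View pics/z8.png

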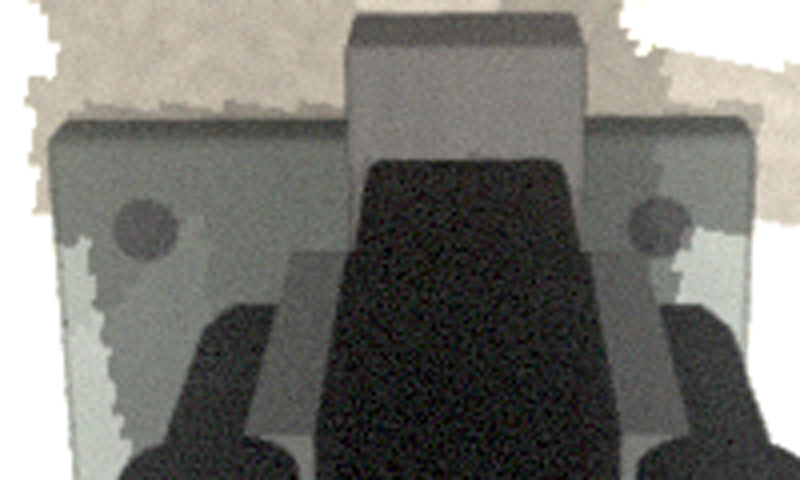

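```bash
python3 - <<'E'
from h import *
im=cv2.imread('pics/s7.png'); hsv=cv2.cvtColor(im,cv2.COLOR_BGR2HSV)
m=cv2.inRange(hsv,(5,100,50),(30,255,255)); m[:230]=0;m[262:]=0;m[:,:295]=0;m[:,335:]=0
ys,xs=np.nonzero(m); b=(xs.mean(),ys.mean()); print('btn',b,len(xs),[np.round(back('scene',b,82+h),1) for h in(32,36,40)])
s,p,R=tool(); fwd=-R[:,1]; lat=R[:,2]
print('bar back end',np.round(back('wrist',(321.7,236.3),96),1), 'rel fwd,lat',[np.round((back('wrist',(321.7,236.3),z)-p)@np.c_[fwd,lat],1) for z in (94,96,98)])
for h in(32,36,40): print('btn rel',np.round((back('scene',b,82+h)-p)@np.c_[fwd,lat],1))
print('rod tri',tri([('top',(340.7,182.6)),('scene',(317.2,270.2))]),back('scene',(317.2,270.2),112))
# flange ellipse
print('scene known btn orig', )
E
```

```text
btn (np.float64(315.8918918918919), np.float64(243.97297297297297)) 37 [array([494.2,  34.9, 114. ]), array([498.3,  35. , 118. ]), array([502.4,  35.1, 122. ])]
bar back end [404.3  14.8  96. ] rel fwd,lat [array([-24.5,   1.6]), array([-25.1,   1.6]), array([-25.7,   1.6])]
btn rel [67.   2.3]
btn rel [71.   1.5]
btn rel [75.   0.8]
rod tri [563.23720282  38.43385138 113.75696758] [561.61527633  38.99269125 112.        ]
scene known btn orig
```

```bash
python3 - <<'E'
from h import *
plan([440.8,9.2,8],0.22+np.pi/2)
E
```

```text
p [429.1  18.5  73.2] jawyaw 1.784 -> 1.791 q7 1.443 clk 10.55
rot units [-0.067  0.002 -0.032]  shift(rotated frame)/750 [ 0.087  -0.0125 -0.0154]  shift(cur frame) [ 0.0869 -0.0129 -0.0154]
```

Call:
servo_tool --rows '[{"dx":0,"dy":-0.0125,"dz":-0.0154,"wx":-0.067,"wy":0,"wz":-0.032,"fingers":1},{"dx":0.03,"dy":0,"dz":0,"wx":0,"wy":0,"wz":0,"fingers":1},{"dx":0.03,"dy":0,"dz":0,"wx":0,"wy":0,"wz":0,"fingers":1},{"dx":0.017,"dy":0,"dz":0,"wx":0,"wy":0,"wz":0,"fingers":1},{"dx":0,"dy":0,"dz":0,"wx":0,"wy":0,"wz":0,"fingers":1}]'

```text
clock: 11.18
eef_pos: [440.9, 7.8, 15.0]
tool_rot: [1.86, 1.57, -2.634]
force: [0.0, -0.4, -3.4]
width: 18.4
```

```bash
python3 - <<'E'
from h import *
plan([441.8,9.4,6.5],0.22+np.pi/2);s=ctrl.read_state(); print(s['force'],s['torque'],s['width'])
im=save('wrist','w9.png'); im=save('scene','s9.png'); 
f=lambda x,s: cv2.resize(np.clip(x.astype(float)*1.8,0,255).astype(np.uint8),s,interpolation=2)
cv2.imwrite('pics/z9.png',cv2.hconcat([f(cv2.imread('pics/s9.png')[235:335,265:365],(400,400)),f(cv2.imread('pics/w9.png')[220:360,200:420],(400,255)) if 0 else f(cv2.imread('pics/w9.png')[220:420,220:420],(400,400))]))
E
```

```text
p [440.9   7.8  15. ] jawyaw 1.789 -> 1.791 q7 1.423 clk 11.175
rot units [-0.016 -0.002 -0.008]  shift(rotated frame)/750 [ 0.0114 -0.0016  0.0018]  shift(cur frame) [ 0.0114 -0.0016  0.0018]
[ 0.03119372 -0.43382172 -3.43289075] [-0.08234156  0.08331747 -0.03098429] 18.389577281309617
```

View pics/z9.png

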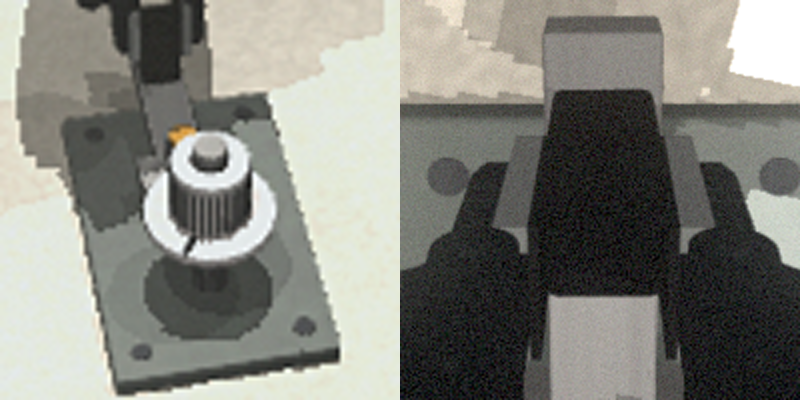

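Call:
servo_tool --rows '[{"dx":0.006,"dy":-0.001,"dz":0.0025,"wx":0,"wy":0,"wz":0,"fingers":1},{"dx":0.004,"dy":0,"dz":0,"wx":0,"wy":0,"wz":0,"fingers":1},{"dx":0,"dy":0,"dz":0,"wx":0,"wy":0,"wz":0,"fingers":1},{"dx":0,"dy":0,"dz":0,"wx":0,"wy":0,"wz":0,"fingers":1}]'

```text
clock: 11.78
eef_pos: [441.4, 9.9, 8.2]
tool_rot: [-2.135, 1.57, -0.346]
force: [0.7, 0.3, -3.3]
width: 18.5
```

```bash
python3 - <<'E'
from h import *
plan([469,15.4,6.5],0.22+np.pi/2);s=ctrl.read_state(); print(s['force'],s['torque'],s['width'])
E
```

```text
p [441.4   9.9   8.2] jawyaw 1.789 -> 1.791 q7 1.371 clk 11.775
rot units [-0.019 -0.003  0.005]  shift(rotated frame)/750 [ 0.0023 -0.0375 -0.0009]  shift(cur frame) [ 0.0023 -0.0375 -0.0008]
[ 0.65662963  0.30426611 -3.32892072] [-0.08817039  0.17429464  0.00372411] 18.451864478731114
```

Call:
servo_tool --rows '[{"dx":0.002,"dy":-0.01,"dz":0,"wx":0,"wy":0,"wz":0,"fingers":1},{"dx":0,"dy":-0.013,"dz":0,"wx":0,"wy":0,"wz":0,"fingers":1},{"dx":0,"dy":-0.01,"dz":0,"wx":0,"wy":0,"wz":0,"fingers":1},{"dx":0,"dy":0,"dz":0,"wx":0,"wy":0,"wz":0,"fingers":1}]'

```text
clock: 12.28
eef_pos: [466.7, 15.6, 6.7]
tool_rot: [-1.677, 1.569, 0.112]
force: [0.6, -0.4, -3.1]
width: 18.5
```

```bash
python3 - <<'E'
from h import *
plan([469,15.4,6.5],0.22+np.pi/2);s=ctrl.read_state(); print(s['force'],s['torque'],s['width'])
save('scene','s10.png');f=lambda x,s: cv2.resize(np.clip(x.astype(float)*1.8,0,255).astype(np.uint8),s,interpolation=2)
cv2.imwrite('pics/z10.png',f(cv2.imread('pics/s10.png')[235:335,265:365],(500,500)))
E
```

```text
p [466.7  15.6   6.7] jawyaw 1.789 -> 1.791 q7 1.376 clk 12.275
rot units [-0.018 -0.002  0.017]  shift(rotated frame)/750 [ 0.0003 -0.0029 -0.001 ]  shift(cur frame) [ 0.0003 -0.0029 -0.001 ]
[ 0.6084758  -0.37943142 -3.08117727] [-0.04940195  0.13928146 -0.00170086] 18.515212407123474
```

View pics/z10.png

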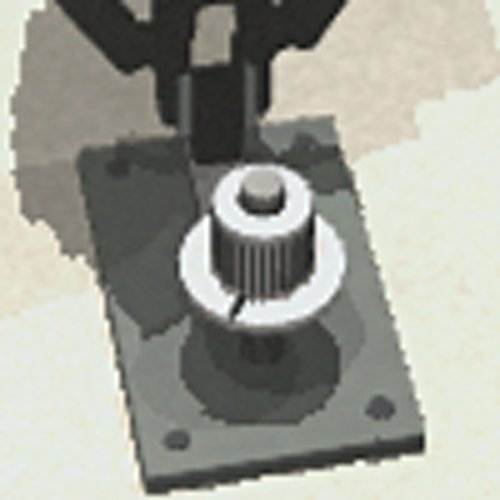

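Call:
servo_tool --rows '[{"dx":0,"dy":-0.002,"dz":0,"wx":0,"wy":0,"wz":0,"fingers":1},{"dx":0,"dy":-0.002,"dz":0,"wx":0,"wy":0,"wz":0,"fingers":1},{"dx":0,"dy":0,"dz":0,"wx":0,"wy":0,"wz":0,"fingers":1}]'

```text
clock: 12.7
eef_pos: [468.5, 16.0, 6.7]
tool_rot: [-2.094, 1.57, -0.305]
force: [-1.5, 1.5, -3.9]
width: 18.5
```

Call:
servo_tool --rows '[{"dx":0,"dy":-0.0015,"dz":0,"wx":0,"wy":0,"wz":0,"fingers":1},{"dx":0,"dy":0,"dz":0,"wx":0,"wy":0,"wz":0,"fingers":1}]'

```text
clock: 12.95
eef_pos: [469.7, 16.2, 6.7]
tool_rot: [-2.082, 1.57, -0.293]
force: [-0.2, -0.5, -3.6]
width: 18.2
```

Call:
servo_tool --rows '[{"dx":0,"dy":-0.0015,"dz":0,"wx":0,"wy":0,"wz":0,"fingers":1},{"dx":0,"dy":0,"dz":0,"wx":0,"wy":0,"wz":0,"fingers":1}]'

```text
clock: 13.2
eef_pos: [470.8, 16.5, 6.7]
tool_rot: [-2.047, 1.57, -0.258]
force: [-0.7, -0.5, -4.0]
width: 18.6
```

Call:
servo_tool --rows '[{"dx":0,"dy":-0.0015,"dz":0,"wx":0,"wy":0,"wz":0,"fingers":1},{"dx":0,"dy":0,"dz":0,"wx":0,"wy":0,"wz":0,"fingers":1}]'

```text
clock: 13.45
eef_pos: [471.9, 16.7, 6.7]
tool_rot: [-2.049, 1.57, -0.26]
force: [1.2, -0.3, -2.4]
width: 18.8
```

Call:
servo_tool --rows '[{"dx":0,"dy":-0.0015,"dz":0,"wx":0,"wy":0,"wz":0,"fingers":1},{"dx":0,"dy":0,"dz":0,"wx":0,"wy":0,"wz":0,"fingers":1}]'

```text
clock: 13.7
eef_pos: [473.0, 17.0, 6.7]
tool_rot: [-2.025, 1.57, -0.237]
force: [-0.9, 0.2, -3.0]
width: 18.8
```

Call:
servo_tool --rows '[{"dx":0,"dy":-0.0015,"dz":0,"wx":0,"wy":0,"wz":0,"fingers":1},{"dx":0,"dy":0,"dz":0,"wx":0,"wy":0,"wz":0,"fingers":1}]'

```text
clock: 13.95
eef_pos: [474.2, 17.2, 6.7]
tool_rot: [-2.019, 1.57, -0.23]
force: [-0.1, 0.3, -4.1]
width: 18.6
```

Call:
servo_tool --rows '[{"dx":0,"dy":-0.0015,"dz":0,"wx":0,"wy":0,"wz":0,"fingers":1},{"dx":0,"dy":0,"dz":0,"wx":0,"wy":0,"wz":0,"fingers":1}]'

```text
clock: 14.2
eef_pos: [474.9, 17.4, 6.6]
tool_rot: [-2.908, 1.57, -1.119]
force: [-0.3, -0.5, -3.2]
width: 18.7
```

Call:
servo_tool --rows '[{"dx":0,"dy":-0.0015,"dz":0,"wx":0,"wy":0,"wz":0,"fingers":1},{"dx":0,"dy":0,"dz":0,"wx":0,"wy":0,"wz":0,"fingers":1}]'

```text
clock: 14.45
eef_pos: [475.0, 17.4, 6.5]
tool_rot: [1.815, 1.569, -2.679]
force: [-2.7, 0.5, -2.0]
width: 18.7
```

```bash
python3 - <<'E'
from h import *
plan([469,15.4,6.5],0.22+np.pi/2);s=ctrl.read_state(); print(s['force'],s['torque'],s['width'])
save('top','t11.png');save('scene','s11.png');f=lambda x,s: cv2.resize(np.clip(x.astype(float)*1.8,0,255).astype(np.uint8),s,interpolation=2)
cv2.imwrite('pics/z11.png',cv2.hconcat([f(cv2.imread('pics/s11.png')[235:335,265:365],(400,400)),f(cv2.imread('pics/t11.png')[160:240,300:380],(400,400))]))
E
```

```text
p [475.   17.4   6.5] jawyaw 1.789 -> 1.791 q7 1.379 clk 14.45
rot units [-0.019 -0.004 -0.017]  shift(rotated frame)/750 [ 0.      0.0083 -0.0008]  shift(cur frame) [ 0.0001  0.0083 -0.0008]
[-2.69931251  0.47233558 -1.95996246] [-0.14611659  0.69193879 -0.0077958 ] 18.710448186668383
```

View pics/z11.png

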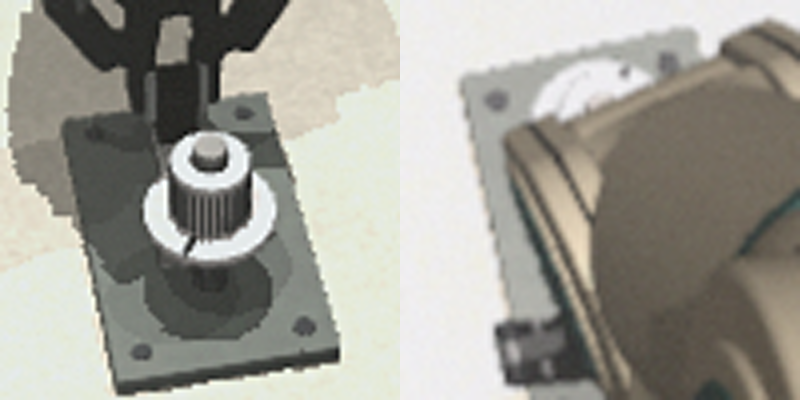

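Call:
servo_tool --rows '[{"dx":0,"dy":0.0035,"dz":0,"wx":0,"wy":0,"wz":0,"fingers":1},{"dx":0,"dy":0.003,"dz":0,"wx":0,"wy":0,"wz":0,"fingers":1},{"dx":0,"dy":0,"dz":0,"wx":0,"wy":0,"wz":0,"fingers":1}]'

```text
clock: 14.92
eef_pos: [471.8, 16.7, 6.8]
tool_rot: [-1.799, 1.569, -0.01]
force: [-0.0, 0.2, -3.0]
width: 18.6
```

Call:
servo_tool --rows '[{"dx":0.002,"dy":0,"dz":0,"wx":0,"wy":0,"wz":0,"fingers":1},{"dx":0.002,"dy":0,"dz":0,"wx":0,"wy":0,"wz":0,"fingers":1},{"dx":0,"dy":0,"dz":0,"wx":0,"wy":0,"wz":0,"fingers":1}]'

```text
clock: 15.3
eef_pos: [471.4, 16.7, 3.5]
tool_rot: [-2.361, 1.57, -0.572]
force: [0.2, 0.4, -3.1]
width: 18.6
```

Call:
servo_tool --rows '[{"dx":0.001,"dy":-0.0005,"dz":0,"wx":0,"wy":0,"wz":0,"fingers":1},{"dx":0,"dy":0,"dz":0,"wx":0,"wy":0,"wz":0,"fingers":1}]'

```text
clock: 15.55
eef_pos: [471.6, 16.6, 3.1]
tool_rot: [-2.805, 1.57, -1.016]
force: [0.1, -0.5, 0.4]
width: 18.5
```

Call:
servo_tool --rows '[{"dx":0.001,"dy":0,"dz":0,"wx":0,"wy":0,"wz":0,"fingers":1},{"dx":0,"dy":0,"dz":0,"wx":0,"wy":0,"wz":0,"fingers":1}]'

```text
clock: 15.8
eef_pos: [471.6, 16.6, 3.0]
tool_rot: [-2.51, 1.57, -0.721]
force: [-2.6, 0.4, 9.6]
width: 18.6
```

Call:
servo_tool --rows '[{"dx":-0.0008,"dy":0,"dz":0,"wx":0,"wy":0,"wz":0,"fingers":1},{"dx":0,"dy":0,"dz":0,"wx":0,"wy":0,"wz":0,"fingers":0.4},{"dx":0,"dy":0,"dz":0,"wx":0,"wy":0,"wz":0,"fingers":0},{"dx":0,"dy":0,"dz":0,"wx":0,"wy":0,"wz":0,"fingers":0},{"dx":0,"dy":0,"dz":0,"wx":0,"wy":0,"wz":0,"fingers":0}]'

```text
clock: 16.42
eef_pos: [471.9, 16.7, 2.7]
tool_rot: [-2.081, 1.57, -0.292]
force: [-0.3, 0.4, 0.1]
width: 85.2
```

Call:
servo_tool --rows '[{"dx":-0.02,"dy":0,"dz":0,"wx":0,"wy":0,"wz":0,"fingers":0},{"dx":-0.05,"dy":0,"dz":0,"wx":0,"wy":0,"wz":0,"fingers":0},{"dx":-0.07,"dy":0,"dz":0,"wx":0,"wy":0,"wz":0,"fingers":0},{"dx":-0.05,"dy":0,"dz":0,"wx":0,"wy":0,"wz":0,"fingers":0},{"dx":0,"dy":0,"dz":0,"wx":0,"wy":0,"wz":0,"fingers":0}]'

```text
clock: 17.05
eef_pos: [474.0, 16.8, 148.9]
tool_rot: [-1.79, 1.563, -0.002]
force: [-0.8, 0.7, -0.3]
width: 85.5
```

```bash
python3 - <<'E'
from h import *
plan([565,39,170]);s=ctrl.read_state(); print(s['force'],s['torque'],s['width'])
save('wrist','w12.png')
E
```

```text
p [474.   16.8 148.9] jawyaw 1.788 -> 1.788 q7 1.47 clk 17.05
rot units [ 0.    -0.016  0.073]  shift(rotated frame)/750 [-0.0282 -0.1248  0.0026]  shift(cur frame) [-0.0272 -0.125   0.0026]
[-0.84812079  0.72120545 -0.34621222] [0.03689513 0.03740238 0.03889282] 85.49859309431297
```

View pics/w12.png

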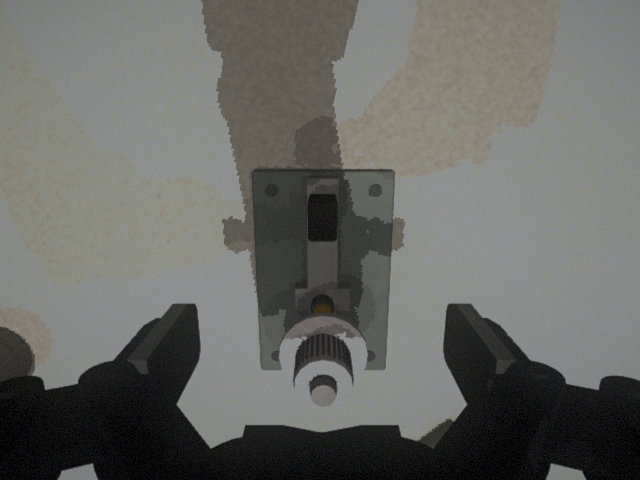

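The gauge stands on the plate in line with the stand, with the button at about (322,305) going under the flange. Next I go over the collar and wind the last joint back for one long clockwise stroke.

Call:
servo_tool --rows '[{"dx":0,"dy":-0.04,"dz":0.0026,"wx":0,"wy":-0.016,"wz":0.073,"fingers":0},{"dx":0,"dy":-0.05,"dz":0,"wx":0,"wy":0,"wz":0,"fingers":0},{"dx":0,"dy":-0.035,"dz":0,"wx":0,"wy":0,"wz":0,"fingers":0},{"dx":0,"dy":0,"dz":0,"wx":-1,"wy":0,"wz":0,"fingers":0},{"dx":0,"dy":0,"dz":0,"wx":-1,"wy":0,"wz":0,"fingers":0}]'

```text
clock: 17.73
eef_pos: [561.7, 39.0, 143.3]
tool_rot: [1.197, 1.56, -3.084]
force: [-1.2, -0.2, -0.4]
width: 85.4
```

Call:
servo_tool --rows '[{"dx":0,"dy":0,"dz":0,"wx":-1,"wy":0,"wz":0,"fingers":0},{"dx":0,"dy":0,"dz":0,"wx":-1,"wy":0,"wz":0,"fingers":0},{"dx":0,"dy":0,"dz":0,"wx":-1,"wy":0,"wz":0,"fingers":0},{"dx":0,"dy":0,"dz":0,"wx":-1,"wy":0,"wz":0,"fingers":0},{"dx":0,"dy":0,"dz":0,"wx":-1,"wy":0,"wz":0,"fingers":0}]'

```text
clock: 18.35
eef_pos: [561.5, 38.7, 143.5]
tool_rot: [0.674, 1.561, -3.083]
force: [0.1, 0.6, 0.4]
width: 85.4
```

```bash
python3 - <<'E'
from h import *
plan([565,39,120]);s=ctrl.read_state(); print(s['force'],s['torque'],s['width'],s['qpos'])
E
```

```text
p [561.5  38.7 143.5] jawyaw 2.526 -> 2.526 q7 2.051 clk 18.35
rot units [ 0.     0.077 -0.061]  shift(rotated frame)/750 [ 0.0314 -0.003  -0.0035]  shift(cur frame) [ 0.0313 -0.0032 -0.0038]
[0.14980923 0.58760797 0.35882682] [-0.02715336 -0.03433794  0.02969012] 85.41592075452469 [ 0.19861047  0.61242134 -0.49189321  1.79876958  0.37291626  0.83445356
  2.05127722]
```

Call:
servo_tool --rows '[{"dx":0,"dy":-0.0032,"dz":-0.0038,"wx":-1,"wy":0.077,"wz":-0.061,"fingers":0},{"dx":0,"dy":0,"dz":0,"wx":-1,"wy":0,"wz":0,"fingers":0},{"dx":0,"dy":0,"dz":0,"wx":-1,"wy":0,"wz":0,"fingers":0},{"dx":0,"dy":0,"dz":0,"wx":-1,"wy":0,"wz":0,"fingers":0},{"dx":0,"dy":0,"dz":0,"wx":-1,"wy":0,"wz":0,"fingers":0}]'

```text
clock: 18.98
eef_pos: [565.3, 39.0, 143.5]
tool_rot: [-1.594, 1.57, 1.455]
force: [-0.4, 0.5, 0.1]
width: 85.4
```

Call:
servo_tool --rows '[{"dx":0,"dy":0,"dz":0,"wx":-1,"wy":0,"wz":0,"fingers":0},{"dx":0,"dy":0,"dz":0,"wx":0,"wy":0,"wz":0,"fingers":0}]'

```text
clock: 19.23
eef_pos: [565.5, 39.0, 143.6]
tool_rot: [-1.85, 1.57, 1.299]
force: [0.6, 0.1, -0.6]
width: 85.4
```

```bash
python3 - <<'E'
from h import *
plan([565,39,120]);s=ctrl.read_state(); print(s['force'],s['torque'],s['width'],s['qpos'])
save('wrist','w13.png'); save('scene','s13.png')
a=cv2.imread('pics/s13.png')[180:335,240:400];f=lambda x,s: cv2.resize(np.clip(x.astype(float)*1.8,0,255).astype(np.uint8),s,interpolation=2)
cv2.imwrite('pics/z13.png',f(a,(560,540)))
E
```

```text
p [565.5  39.  143.6] jawyaw -3.134 -> -3.134 q7 2.552 clk 19.225
rot units [ 0.    -0.003  0.009]  shift(rotated frame)/750 [0.0315 0.     0.0006]  shift(cur frame) [0.0315 0.     0.0007]
[ 0.56578422  0.10305885 -0.58374734] [-0.00311153 -0.02935146  0.01826494] 85.36885526270581 [ 0.30174267  0.64917706 -0.66348061  1.79616355  0.5063433   0.87260207
  2.55188775]
```

View pics/w13.png

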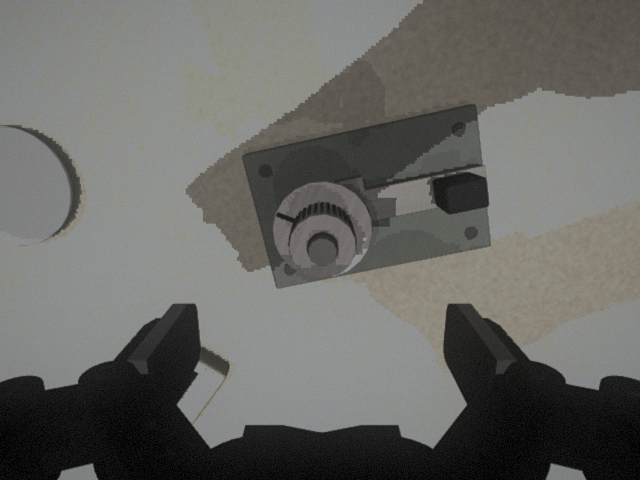

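View pics/z13.png

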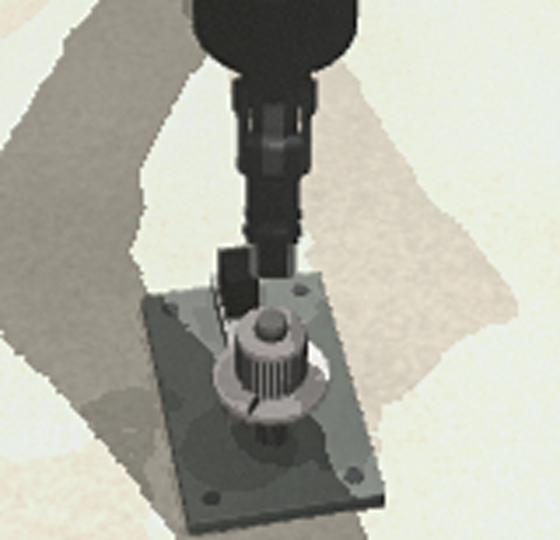

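```bash
python3 - <<'E'
from h import *
for z in(112,105,100,70,65): print(z,proj('scene',[565,39,z]),proj('wrist',[565,39,z]))
E
```

```text
112 [317.16166975 271.54130019] [322.75247491 251.20772261]
105 [317.14707507 274.10929795] [322.73575308 247.33163726]
100 [317.13673214 275.92918155] [322.72440026 244.70007879]
70 [317.0760682  286.60326551] [322.66503626 230.93963263]
65 [317.06618387 288.34245548] [322.65639071 228.93561166]
```

```bash
python3 - <<'E'
from h import *
im=cv2.imread('pics/w13.png'); f=lambda x,s: cv2.resize(np.clip(x.astype(float)*2,0,255).astype(np.uint8),s,interpolation=2)
cv2.imwrite('pics/z14.png',f(im[170:290,260:390],(780,580)))
g=cv2.cvtColor(im,cv2.COLOR_BGR2GRAY)[225:272,300:345]; print(g[::3,::3])
E
```

```text
[[107 106 114 113 115 114 113 110 109 113 112 110 108 112 112]
 [106 109 115 116 115 113 111 110 114 115 110 108 111 111 115]
 [109 113 113 109 100  98  95  79  74  83 109 109 107 108 111]
 [109 116 112  94  98  42  35  43  36  37  65  97 110 112 113]
 [113 115 111  94  36  45  47  51  46  50  42  43  96 110 113]
 [113 113  98  38  47  56  84  83  81  80  51  47  53 114 112]
 [113 113  96  46  77  83  83  85  83  84  82  66  43 111 111]
 [116 110  94  58  73  84  79  80  82  80  82  80  37 105 113]
 [113 116  84  80  80  77  80  79  86  86  81  80  65 114 116]
 [114 108 107  80  80  79  83  84  81  77  82  87  63 111 113]
 [111 112 113  79  81  80  82  83  85  83  81  82  66 115 116]
 [109 107 111 109  77  82  80  78  83  79  83  82  96 115 110]
 [110 116 112 111  87  81  79  78  83  82  80  90 113 114 110]
 [110 112 114 109 110 102  82  78  75  81  93  94 111 110 108]
 [ 91 108 110 111  90  93  88  93  94  94  92  89  94  90  95]
 [ 86  93  92  90  89  94  93  92  96  92  95  93  98  93  97]]
```

View pics/z14.png

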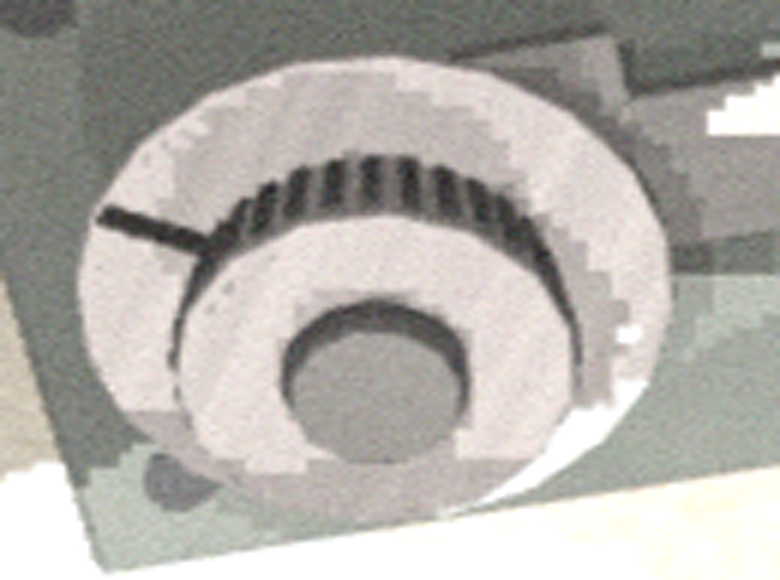

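Call:
servo_tool --rows '[{"dx":0.04,"dy":0,"dz":0,"wx":0,"wy":0,"wz":0,"fingers":0},{"dx":0.045,"dy":0,"dz":0,"wx":0,"wy":0,"wz":0,"fingers":0},{"dx":0.035,"dy":0,"dz":0,"wx":0,"wy":0,"wz":0,"fingers":0},{"dx":0.012,"dy":0,"dz":0,"wx":0,"wy":0,"wz":0,"fingers":0},{"dx":0,"dy":0,"dz":0,"wx":0,"wy":0,"wz":0,"fingers":0}]'

```text
clock: 19.95
eef_pos: [566.6, 39.5, 45.7]
tool_rot: [-2.813, 1.568, 0.337]
force: [0.6, -0.4, 0.3]
width: 85.1
```

```bash
python3 - <<'E'
from h import *
plan([565,39,40]);s=ctrl.read_state(); print(s['force'],s['torque'],s['width'],s['qpos'])
save('wrist','w15.png'); save('scene','s15.png')
a=cv2.imread('pics/s15.png')[180:335,240:400];f=lambda x,s: cv2.resize(np.clip(x.astype(float)*1.8,0,255).astype(np.uint8),s,interpolation=2)
cv2.imwrite('pics/z15.png',cv2.hconcat([f(a,(400,390)),f(cv2.imread('pics/w15.png')[150:450,170:480],(400,390))]))
E
```

```text
p [566.6  39.5  45.7] jawyaw -3.133 -> -3.133 q7 2.446 clk 19.95
rot units [ 0.    -0.021  0.007]  shift(rotated frame)/750 [0.0075 0.0006 0.0022]  shift(cur frame) [0.0075 0.0006 0.0022]
[ 0.63923977 -0.36108043  0.33146748] [ 0.01626206 -0.00356571  0.0104965 ] 85.12512716942408 [ 0.23250928  0.77721396 -0.5590867   1.86588386  0.63229079  0.68007422
  2.44605715]
```

View pics/z15.png

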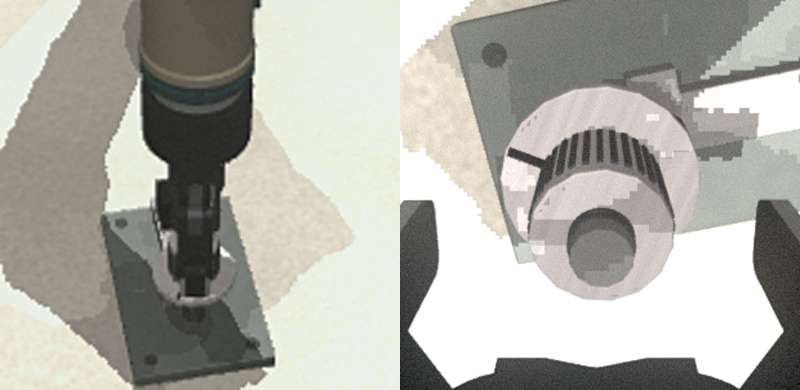

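Call:
servo_tool --rows '[{"dx":0.007,"dy":0.0003,"dz":0.0015,"wx":0,"wy":0,"wz":0,"fingers":0},{"dx":0,"dy":0,"dz":0,"wx":0,"wy":0,"wz":0,"fingers":0},{"dx":0,"dy":0,"dz":0,"wx":0,"wy":0,"wz":0,"fingers":0}]'

```text
clock: 20.42
eef_pos: [565.8, 39.0, 40.8]
tool_rot: [-2.906, 1.567, 0.244]
force: [0.6, -0.2, 0.1]
width: 85.0
```

```bash
python3 - <<'E'
from h import *
plan([565,39,40]);s=ctrl.read_state(); print(s['force'],s['torque'],s['width'],s['qpos'])
save('wrist','w16.png');f=lambda x,s: cv2.resize(np.clip(x.astype(float)*1.8,0,255).astype(np.uint8),s,interpolation=2)
cv2.imwrite('pics/z16.png',f(cv2.imread('pics/w16.png'),(640,480)))
print(proj('wrist',[565,39,112]))
E
```

```text
p [565.8  39.   40.8] jawyaw -3.133 -> -3.133 q7 2.439 clk 20.425
rot units [ 0.    -0.031  0.007]  shift(rotated frame)/750 [0.001  0.     0.0011]  shift(cur frame) [0.001  0.     0.0011]
[ 0.59836047 -0.17947164  0.0686398 ] [0.00312126 0.0121394  0.00321358] 84.9962015206559 [ 0.22931155  0.78261617 -0.55242279  1.87170748  0.64017129  0.66764045
  2.4394273 ]
[322.61286801 358.16057735]
```

View pics/z16.png

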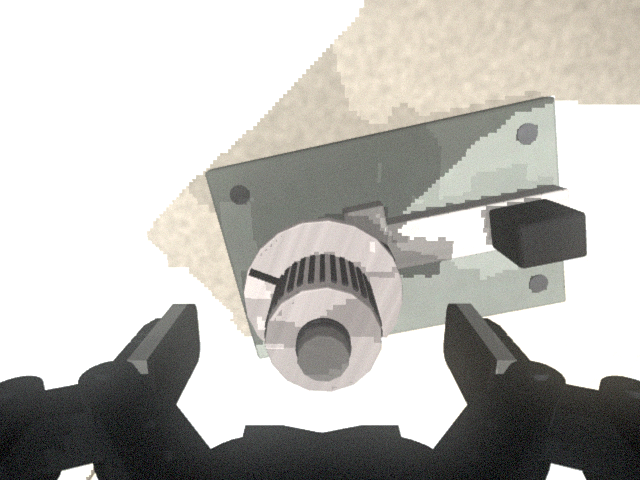

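Call:
servo_tool --rows '[{"dx":0,"dy":0,"dz":0.001,"wx":0,"wy":0,"wz":0,"fingers":1},{"dx":0,"dy":0,"dz":0,"wx":0,"wy":0,"wz":0,"fingers":1},{"dx":0,"dy":0,"dz":0,"wx":0,"wy":0,"wz":0,"fingers":1},{"dx":0,"dy":0,"dz":0,"wx":0,"wy":0,"wz":0,"fingers":1},{"dx":0,"dy":0,"dz":0,"wx":0,"wy":0,"wz":0,"fingers":1}]'

```text
clock: 21.1
eef_pos: [565.4, 39.1, 41.0]
tool_rot: [-2.943, 1.567, 0.207]
force: [-0.6, 0.6, 4.8]
width: 36.0
```

```bash
cat >> h.py <<'E'
def st():
    s=ctrl.read_state(); plan([565,39,40]); print('F',np.round(s['force'],2),'T',np.round(s['torque'],3),'w',round(s['width'],2),'qmax',np.abs(s['qd']).max().round(3))
E
python3 -c "
from h import *
st()"
```

```text
p [565.4  39.1  41. ] jawyaw -3.133 -> -3.133 q7 2.438 clk 21.1
rot units [ 0.    -0.036  0.007]  shift(rotated frame)/750 [0.0013 0.0001 0.0005]  shift(cur frame) [0.0013 0.0001 0.0005]
F [-0.6   0.63  4.8 ] T [-0.12   0.099 -0.039] w 36.03 qmax 0.002
```

Call:
servo_tool --rows '[{"dx":0.0007,"dy":0,"dz":0,"wx":1,"wy":0,"wz":0,"fingers":1},{"dx":0.0007,"dy":0,"dz":0,"wx":1,"wy":0,"wz":0,"fingers":1},{"dx":0.0007,"dy":0,"dz":0,"wx":1,"wy":0,"wz":0,"fingers":1}]'

```text
clock: 21.48
eef_pos: [565.7, 39.0, 39.4]
tool_rot: [-2.652, 1.566, 0.181]
force: [-0.2, -0.1, 5.0]
width: 36.3
```

```bash
python3 -c "
from h import *
st()"
```

```text
p [565.7  39.   39.4] jawyaw 2.833 -> 2.833 q7 2.195 clk 21.475
rot units [ 0.    -0.038  0.02 ]  shift(rotated frame)/750 [-0.0007  0.0003  0.0009]  shift(cur frame) [-0.0007  0.0003  0.0009]
F [-0.16 -0.14  4.96] T [-0.114  0.01   0.029] w 36.27 qmax 0.63
```

```bash
python3 - <<'E'
from h import *
o=[]
for n,f,b in(('top','top0.png',(185,210,225,250)),('scene','scene0.png',(285,310,420,445))):
    im=cv2.imread('pics/'+f); hsv=cv2.cvtColor(im,cv2.COLOR_BGR2HSV); m=cv2.inRange(hsv,(5,100,50),(30,255,255)); k=np.zeros_like(m); k[b[0]:b[1],b[2]:b[3]]=1; m*=k
    ys,xs=np.nonzero(m); o.append((n,(xs.mean(),ys.mean()))); print(o[-1],len(xs))
print(tri(o))
E
```

```text
('top', (np.float64(236.5), np.float64(197.21428571428572))) 28
('scene', (np.float64(434.34375), np.float64(292.5625))) 32
[546.16641996 268.27793778  37.43195499]
```

Call:
servo_tool --rows '[{"dx":0.0007,"dy":0,"dz":0,"wx":1,"wy":0,"wz":0,"fingers":1},{"dx":0.0006,"dy":0,"dz":0,"wx":1,"wy":0,"wz":0,"fingers":1},{"dx":0.0007,"dy":0,"dz":0,"wx":1,"wy":0,"wz":0,"fingers":1},{"dx":0.0007,"dy":0,"dz":0,"wx":1,"wy":0,"wz":0,"fingers":1},{"dx":0.0006,"dy":0,"dz":0,"wx":1,"wy":0,"wz":0,"fingers":1}]'

```text
clock: 22.1
eef_pos: [566.2, 38.7, 37.0]
tool_rot: [-2.191, 1.566, 0.118]
force: [2.0, -1.6, 2.8]
width: 36.2
```

```bash
python3 -c "
from h import *
st()"
```

```text
p [566.2  38.7  37. ] jawyaw 2.309 -> 2.309 q7 1.81 clk 22.1
rot units [ 0.    -0.029  0.041]  shift(rotated frame)/750 [-0.0041  0.0009  0.0014]  shift(cur frame) [-0.0041  0.0009  0.0013]
F [ 2.01 -1.58  2.82] T [-0.272 -0.272  0.026] w 36.17 qmax 0.6
```

Call:
servo_tool --rows '[{"dx":0.0007,"dy":0.0003,"dz":0.0003,"wx":1,"wy":0,"wz":0,"fingers":1},{"dx":0.0006,"dy":0.0003,"dz":0.0003,"wx":1,"wy":0,"wz":0,"fingers":1},{"dx":0.0007,"dy":0,"dz":0.0003,"wx":1,"wy":0,"wz":0,"fingers":1},{"dx":0.0007,"dy":0,"dz":0,"wx":1,"wy":0,"wz":0,"fingers":1}]'

```text
clock: 22.6
eef_pos: [566.5, 38.3, 35.0]
tool_rot: [-1.881, 1.564, 0.008]
force: [4.2, -2.7, 2.0]
width: 36.1
```

```bash
python3 -c "
from h import *
st();save('wrist','w17.png');save('scene','s17.png')
f=lambda x,s: cv2.resize(np.clip(x.astype(float)*1.8,0,255).astype(np.uint8),s,interpolation=2)
cv2.imwrite('pics/z17.png',cv2.hconcat([f(cv2.imread('pics/s17.png')[215:345,255:385],(400,400)),f(cv2.imread('pics/w17.png')[150:470,160:480],(400,400))]))"
```

```text
p [566.5  38.3  35. ] jawyaw 1.89 -> 1.89 q7 1.514 clk 22.6
rot units [ 0.    -0.02   0.063]  shift(rotated frame)/750 [-0.0067  0.0016  0.0015]  shift(cur frame) [-0.0067  0.0015  0.0015]
F [ 4.19 -2.66  1.99] T [-0.571 -0.64   0.076] w 36.14 qmax 0.578
```

View pics/z17.png

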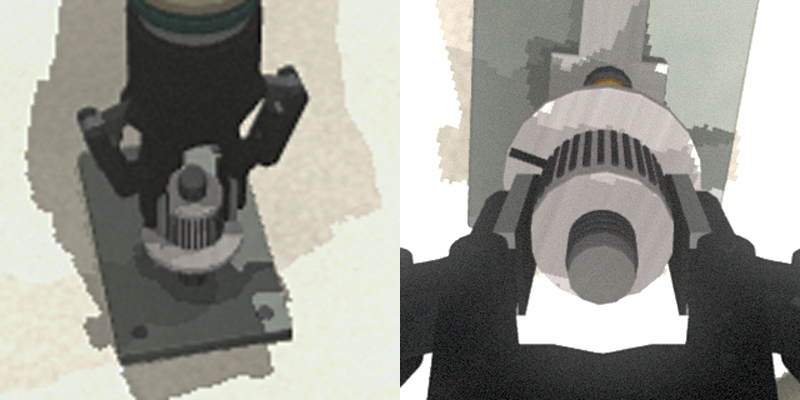

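Call:
servo_tool --rows '[{"dx":0.0007,"dy":-0.0008,"dz":-0.001,"wx":0.8,"wy":0,"wz":0,"fingers":1},{"dx":0.0005,"dy":0,"dz":-0.0004,"wx":0.8,"wy":0,"wz":0,"fingers":1},{"dx":0,"dy":0,"dz":0,"wx":0,"wy":0,"wz":0,"fingers":1}]'

```text
clock: 23.08
eef_pos: [566.5, 38.2, 34.2]
tool_rot: [-1.643, 1.565, 0.085]
force: [3.1, -2.6, 5.2]
width: 36.4
```

```bash
python3 -c "
from h import *
st()"
```

```text
p [566.5  38.2  34.2] jawyaw 1.728 -> 1.728 q7 1.404 clk 23.075
rot units [ 0.    -0.004  0.052]  shift(rotated frame)/750 [-0.0078  0.0018  0.0014]  shift(cur frame) [-0.0078  0.0017  0.0014]
F [ 3.05 -2.58  5.16] T [-0.564 -0.581 -0.091] w 36.36 qmax 0.015
```

Call:
servo_tool --rows '[{"dx":0.0003,"dy":-0.0005,"dz":-0.0006,"wx":0.5,"wy":0,"wz":0,"fingers":1},{"dx":0.0003,"dy":0,"dz":-0.0001,"wx":0.5,"wy":0,"wz":0,"fingers":1},{"dx":0.0003,"dy":0,"dz":-0.0001,"wx":0.5,"wy":0,"wz":0,"fingers":1}]'

```text
clock: 23.45
eef_pos: [566.5, 38.0, 33.4]
tool_rot: [-1.37, 1.566, 0.2]
force: [2.4, -0.8, 5.8]
width: 36.6
```

```bash
python3 -c "
from h import *
st()"
```

```text
p [566.5  38.   33.4] jawyaw 1.571 -> 1.571 q7 1.297 clk 23.45
rot units [-0.     0.009  0.044]  shift(rotated frame)/750 [-0.0088  0.0019  0.0014]  shift(cur frame) [-0.0088  0.0019  0.0014]
F [ 2.45 -0.79  5.83] T [-0.479 -0.417  0.01 ] w 36.59 qmax 0.281
```

Call:
servo_tool --rows '[{"dx":0.0003,"dy":-0.0003,"dz":-0.0003,"wx":0.5,"wy":0,"wz":0,"fingers":1},{"dx":0.0003,"dy":0,"dz":-0.0001,"wx":0.5,"wy":0,"wz":0,"fingers":1},{"dx":0.0003,"dy":0,"dz":-0.0001,"wx":0.5,"wy":0,"wz":0,"fingers":1}]'

```text
clock: 23.82
eef_pos: [566.4, 37.8, 32.7]
tool_rot: [-1.157, 1.567, 0.257]
force: [1.7, -0.8, 6.3]
width: 36.4
```

```bash
python3 -c "
from h import *
st()"
```

```text
p [566.4  37.8  32.7] jawyaw 1.414 -> 1.414 q7 1.192 clk 23.825
rot units [-0.     0.016  0.037]  shift(rotated frame)/750 [-0.0098  0.0021  0.0013]  shift(cur frame) [-0.0098  0.002   0.0014]
F [ 1.74 -0.78  6.32] T [-0.379 -0.272 -0.004] w 36.37 qmax 0.278
```

Call:
servo_tool --rows '[{"dx":0.0003,"dy":-0.0003,"dz":-0.0002,"wx":0.5,"wy":0,"wz":0,"fingers":1},{"dx":0.0003,"dy":0,"dz":-0.0001,"wx":0.5,"wy":0,"wz":0,"fingers":1},{"dx":0.0003,"dy":0,"dz":-0.0001,"wx":0.5,"wy":0,"wz":0,"fingers":1}]'

```text
clock: 24.2
eef_pos: [566.3, 37.6, 31.9]
tool_rot: [-0.934, 1.567, 0.322]
force: [1.5, -1.6, 4.9]
width: 36.2
```

```bash
python3 -c "
from h import *
st()"
```

```text
p [566.3  37.6  31.9] jawyaw 1.257 -> 1.257 q7 1.087 clk 24.2
rot units [-0.     0.022  0.03 ]  shift(rotated frame)/750 [-0.0108  0.0023  0.0012]  shift(cur frame) [-0.0108  0.0022  0.0013]
F [ 1.55 -1.57  4.95] T [-0.296 -0.25   0.035] w 36.25 qmax 0.278
```

Call:
servo_tool --rows '[{"dx":0.0003,"dy":-0.0002,"dz":-0.0001,"wx":0.5,"wy":0,"wz":0,"fingers":1},{"dx":0.0003,"dy":0,"dz":-0.0001,"wx":0.5,"wy":0,"wz":0,"fingers":1},{"dx":0.0003,"dy":0,"dz":-0.0001,"wx":0.5,"wy":0,"wz":0,"fingers":1}]'

```text
clock: 24.58
eef_pos: [566.3, 37.5, 31.2]
tool_rot: [-0.728, 1.567, 0.371]
force: [2.4, -0.6, 4.5]
width: 36.2
```

```bash
python3 -c "
from h import *
st();save('wrist','w18.png')
f=lambda x,s: cv2.resize(np.clip(x.astype(float)*1.8,0,255).astype(np.uint8),s,interpolation=2)
cv2.imwrite('pics/z18.png',f(cv2.imread('pics/w18.png')[150:470,160:480],(600,600)))"
```

```text
p [566.3  37.5  31.2] jawyaw 1.1 -> 1.1 q7 0.982 clk 24.575
rot units [-0.     0.027  0.024]  shift(rotated frame)/750 [-0.0118  0.0024  0.0011]  shift(cur frame) [-0.0118  0.0024  0.0011]
F [ 2.4  -0.61  4.5 ] T [-0.306 -0.163  0.021] w 36.17 qmax 0.276
```

View pics/z18.png

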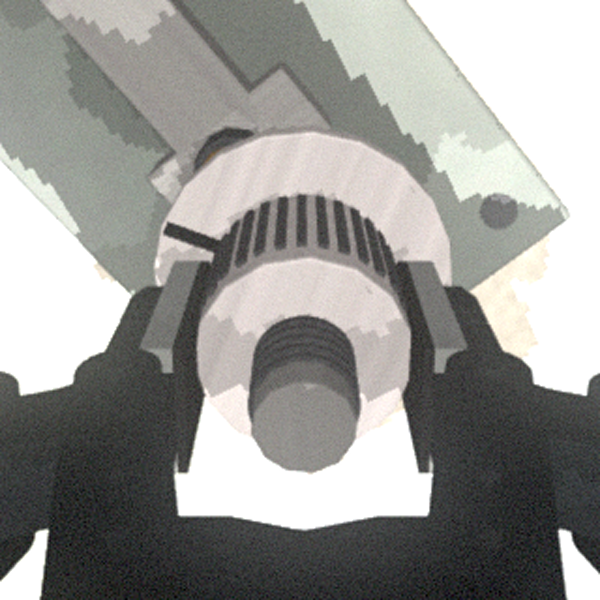

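Call:
servo_tool --rows '[{"dx":0.0003,"dy":-0.0002,"dz":-0.0001,"wx":0.5,"wy":0,"wz":0,"fingers":1},{"dx":0.0003,"dy":0,"dz":-0.0001,"wx":0.5,"wy":0,"wz":0,"fingers":1}]'

```text
clock: 24.88
eef_pos: [566.2, 37.4, 30.6]
tool_rot: [-0.544, 1.567, 0.451]
force: [0.8, -0.4, 4.7]
width: 36.4
```

```bash
python3 -c "
from h import *
st()"
```

```text
p [566.2  37.4  30.6] jawyaw 0.995 -> 0.995 q7 0.913 clk 24.875
rot units [-0.     0.028  0.017]  shift(rotated frame)/750 [-0.0125  0.0025  0.001 ]  shift(cur frame) [-0.0125  0.0025  0.001 ]
F [ 0.76 -0.41  4.72] T [-0.202 -0.161 -0.019] w 36.36 qmax 0.276
```

Call:
servo_tool --rows '[{"dx":0.0003,"dy":-0.0002,"dz":-0.0001,"wx":0.5,"wy":0,"wz":0,"fingers":1},{"dx":0.0003,"dy":0,"dz":-0.0001,"wx":0.5,"wy":0,"wz":0,"fingers":1}]'

```text
clock: 25.12
eef_pos: [566.1, 37.3, 30.2]
tool_rot: [-0.396, 1.567, 0.494]
force: [1.4, 0.1, 4.1]
width: 35.9
```

```bash
python3 -c "
from h import *
st()"
```

```text
p [566.1  37.3  30.2] jawyaw 0.89 -> 0.89 q7 0.844 clk 25.125
rot units [-0.     0.03   0.012]  shift(rotated frame)/750 [-0.0131  0.0026  0.0009]  shift(cur frame) [-0.0131  0.0026  0.0009]
F [1.37 0.12 4.11] T [-0.191 -0.132 -0.002] w 35.93 qmax 0.276
```

Call:
servo_tool --rows '[{"dx":0.0003,"dy":-0.0002,"dz":-0.0001,"wx":0.5,"wy":0,"wz":0,"fingers":1},{"dx":0.0003,"dy":0,"dz":-0.0001,"wx":0.5,"wy":0,"wz":0,"fingers":1}]'

```text
clock: 25.38
eef_pos: [566.0, 37.2, 29.7]
tool_rot: [-0.221, 1.568, 0.565]
force: [1.7, 0.2, 4.9]
width: 36.1
```

```bash
python3 -c "
from h import *
st()"
```

```text
p [566.   37.2  29.7] jawyaw 0.785 -> 0.785 q7 0.775 clk 25.375
rot units [-0.     0.03   0.007]  shift(rotated frame)/750 [-0.0138  0.0027  0.0008]  shift(cur frame) [-0.0138  0.0027  0.0008]
F [1.68 0.24 4.94] T [-0.065 -0.092  0.034] w 36.11 qmax 0.274
```

Call:
servo_tool --rows '[{"dx":0.0003,"dy":-0.0002,"dz":-0.0001,"wx":0.5,"wy":0,"wz":0,"fingers":1},{"dx":0.0003,"dy":0,"dz":-0.0001,"wx":0.5,"wy":0,"wz":0,"fingers":1}]'

```text
clock: 25.62
eef_pos: [565.9, 37.1, 29.2]
tool_rot: [-0.046, 1.568, 0.635]
force: [0.9, 1.0, 4.7]
width: 36.3
```

```bash
python3 -c "
from h import *
st()"
```

```text
p [565.9  37.1  29.2] jawyaw 0.681 -> 0.681 q7 0.706 clk 25.625
rot units [-0.     0.03   0.001]  shift(rotated frame)/750 [-0.0144  0.0027  0.0006]  shift(cur frame) [-0.0144  0.0027  0.0007]
F [0.86 0.96 4.69] T [ 0.016 -0.008  0.046] w 36.28 qmax 0.279
```

Call:
servo_tool --rows '[{"dx":0.0003,"dy":-0.0002,"dz":-0.0001,"wx":0.5,"wy":0,"wz":0,"fingers":1},{"dx":0.0003,"dy":0,"dz":-0.0001,"wx":0.5,"wy":0,"wz":0,"fingers":1}]'

```text
clock: 25.88
eef_pos: [565.8, 37.1, 28.6]
tool_rot: [0.139, 1.568, 0.714]
force: [0.3, 1.5, 4.8]
width: 36.2
```

```bash
python3 -c "
from h import *
st()"
```

```text
p [565.8  37.1  28.6] jawyaw 0.575 -> 0.575 q7 0.636 clk 25.875
rot units [ 0.     0.03  -0.004]  shift(rotated frame)/750 [-0.0151  0.0028  0.0005]  shift(cur frame) [-0.0151  0.0028  0.0005]
F [0.35 1.53 4.82] T [ 0.13  -0.001  0.05 ] w 36.24 qmax 0.275
```

Call:
servo_tool --rows '[{"dx":0.0003,"dy":-0.0001,"dz":-0.0001,"wx":0.5,"wy":0,"wz":0,"fingers":1}]'

```text
clock: 26.0
eef_pos: [565.8, 37.0, 28.4]
tool_rot: [0.206, 1.568, 0.728]
force: [1.4, 2.3, 4.2]
width: 36.1
```

```bash
python3 -c "
from h import *
st()"
```

```text
p [565.8  37.   28.4] jawyaw 0.523 -> 0.523 q7 0.601 clk 26.0
rot units [ 0.     0.029 -0.006]  shift(rotated frame)/750 [-0.0154  0.0028  0.0004]  shift(cur frame) [-0.0154  0.0028  0.0004]
F [1.41 2.3  4.22] T [ 0.113 -0.005  0.002] w 36.08 qmax 0.274
```

Call:
servo_tool --rows '[{"dx":0.0003,"dy":-0.0001,"dz":-0.0001,"wx":0.5,"wy":0,"wz":0,"fingers":1}]'

```text
clock: 26.12
eef_pos: [565.7, 37.0, 28.2]
tool_rot: [0.297, 1.568, 0.767]
force: [0.1, 1.5, 4.8]
width: 36.5
```

```bash
python3 -c "
from h import *
st()"
```

```text
p [565.7  37.   28.2] jawyaw 0.47 -> 0.47 q7 0.567 clk 26.125
rot units [ 0.     0.028 -0.009]  shift(rotated frame)/750 [-0.0157  0.0028  0.0003]  shift(cur frame) [-0.0157  0.0028  0.0004]
F [0.13 1.53 4.82] T [0.143 0.088 0.073] w 36.54 qmax 0.272
```

Call:
servo_tool --rows '[{"dx":0.0003,"dy":-0.0001,"dz":-0.0001,"wx":0.5,"wy":0,"wz":0,"fingers":1}]'

```text
clock: 26.25
eef_pos: [565.7, 37.0, 28.0]
tool_rot: [0.349, 1.568, 0.767]
force: [1.2, 2.2, 5.1]
width: 36.1
```

```bash
python3 -c "
from h import *
st()"
```

```text
p [565.7  37.   28. ] jawyaw 0.418 -> 0.418 q7 0.533 clk 26.25
rot units [ 0.     0.028 -0.01 ]  shift(rotated frame)/750 [-0.016   0.0029  0.0002]  shift(cur frame) [-0.016   0.0029  0.0003]
F [1.19 2.23 5.14] T [0.209 0.107 0.088] w 36.11 qmax 0.274
```

Call:
servo_tool --rows '[{"dx":0.0003,"dy":-0.0001,"dz":-0.0001,"wx":0.5,"wy":0,"wz":0,"fingers":1}]'

```text
clock: 26.38
eef_pos: [565.6, 36.9, 27.7]
tool_rot: [0.455, 1.568, 0.821]
force: [0.8, 2.6, 5.0]
width: 36.1
```

```bash
python3 -c "
from h import *
st()"
```

```text
p [565.6  36.9  27.7] jawyaw 0.366 -> 0.366 q7 0.498 clk 26.375
rot units [ 0.     0.027 -0.013]  shift(rotated frame)/750 [-0.0163  0.0029  0.0002]  shift(cur frame) [-0.0163  0.0029  0.0003]
F [0.84 2.56 4.96] T [0.252 0.143 0.102] w 36.14 qmax 0.273
```

Call:
servo_tool --rows '[{"dx":0.0003,"dy":-0.0001,"dz":-0.0001,"wx":0.5,"wy":0,"wz":0,"fingers":1}]'

```text
clock: 26.5
eef_pos: [565.6, 36.9, 27.5]
tool_rot: [0.506, 1.568, 0.82]
force: [0.7, 1.7, 5.7]
width: 36.6
```

```bash
python3 -c "
from h import *
st()"
```

```text
p [565.6  36.9  27.5] jawyaw 0.314 -> 0.314 q7 0.463 clk 26.5
rot units [ 0.     0.027 -0.015]  shift(rotated frame)/750 [-0.0166  0.0029  0.0001]  shift(cur frame) [-0.0166  0.0029  0.0001]
F [0.68 1.73 5.65] T [0.227 0.151 0.145] w 36.58 qmax 0.274
```

Call:
servo_tool --rows '[{"dx":0,"dy":0,"dz":0,"wx":0,"wy":0,"wz":0,"fingers":1}]'

```text
clock: 26.62
eef_pos: [565.6, 36.9, 27.5]
tool_rot: [0.5, 1.568, 0.815]
force: [0.7, 1.6, 5.2]
width: 36.3
```

```bash
python3 -c "
from h import *
st()"
```

```text
p [565.6  36.9  27.5] jawyaw 0.315 -> 0.315 q7 0.464 clk 26.625
rot units [ 0.     0.026 -0.014]  shift(rotated frame)/750 [-0.0167  0.0029  0.0001]  shift(cur frame) [-0.0167  0.0029  0.0002]
F [0.66 1.6  5.2 ] T [0.273 0.106 0.032] w 36.32 qmax 0.007
```

Call:
servo_tool --rows '[{"dx":0,"dy":0,"dz":0,"wx":0,"wy":0,"wz":0,"fingers":1}]'

```text
clock: 26.75
eef_pos: [565.6, 36.9, 27.5]
tool_rot: [0.521, 1.568, 0.836]
force: [-0.3, 2.4, 6.5]
width: 36.0
```

```bash
python3 -c "
from h import *
st();save('wrist','w19.png')
f=lambda x,s: cv2.resize(np.clip(x.astype(float)*1.8,0,255).astype(np.uint8),s,interpolation=2)
cv2.imwrite('pics/z19.png',f(cv2.imread('pics/w19.png')[150:470,160:480],(600,600)))"
```

```text
p [565.6  36.9  27.5] jawyaw 0.315 -> 0.315 q7 0.464 clk 26.75
rot units [ 0.     0.026 -0.015]  shift(rotated frame)/750 [-0.0166  0.0029  0.0001]  shift(cur frame) [-0.0166  0.0029  0.0002]
F [-0.28  2.39  6.55] T [0.295 0.064 0.044] w 35.95 qmax 0.002
```

View pics/z19.png

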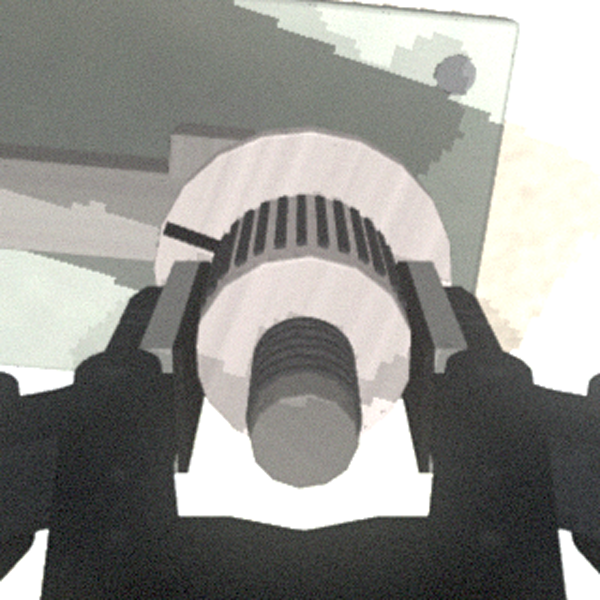

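The readings rise as the load relation predicts. Fitted to them, contact was at yaw ≈ 0.55 and the press is about 1.1 mm (≈11 N). Now I release and lift straight up.

Call:
servo_tool --rows '[{"dx":0,"dy":0,"dz":0,"wx":0,"wy":0,"wz":0,"fingers":0.4},{"dx":0,"dy":0,"dz":0,"wx":0,"wy":0,"wz":0,"fingers":0},{"dx":0,"dy":0,"dz":0,"wx":0,"wy":0,"wz":0,"fingers":0},{"dx":0,"dy":0,"dz":0,"wx":0,"wy":0,"wz":0,"fingers":0},{"dx":0,"dy":0,"dz":0,"wx":0,"wy":0,"wz":0,"fingers":0}]'

```text
clock: 27.42
eef_pos: [565.8, 35.4, 27.5]
tool_rot: [-0.033, 1.568, 0.279]
force: [0.3, -1.0, 1.0]
width: 85.7
```

```bash
python3 -c "
from h import *
st();save('wrist','w20.png')"
```

```text
p [565.8  35.4  27.5] jawyaw 0.312 -> 0.312 q7 0.463 clk 27.425
rot units [-0.     0.027  0.001]  shift(rotated frame)/750 [-0.0167  0.0049  0.0004]  shift(cur frame) [-0.0167  0.0049  0.0004]
F [ 0.29 -0.99  1.02] T [ 0.015  0.038 -0.005] w 85.73 qmax 0.001
```

View pics/w20.png

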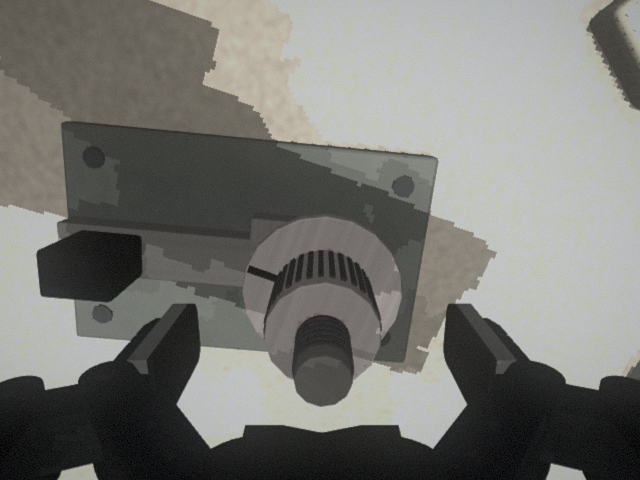

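Call:
servo_tool --rows '[{"dx":-0.02,"dy":0,"dz":0,"wx":0,"wy":0,"wz":0,"fingers":0},{"dx":-0.05,"dy":0,"dz":0,"wx":0,"wy":0,"wz":0,"fingers":0},{"dx":-0.06,"dy":0,"dz":0,"wx":0,"wy":0,"wz":0,"fingers":0},{"dx":-0.06,"dy":0,"dz":0,"wx":0,"wy":0,"wz":0,"fingers":0},{"dx":-0.02,"dy":0,"dz":0,"wx":0,"wy":0,"wz":0,"fingers":0}]'

```text
clock: 28.1
eef_pos: [567.3, 35.2, 188.9]
tool_rot: [-0.151, 1.562, 0.161]
force: [1.1, -0.5, 0.3]
width: 85.1
```

Call:
servo_tool --rows '[{"dx":-0.02,"dy":0.07,"dz":0,"wx":0,"wy":0,"wz":0,"fingers":0},{"dx":-0.02,"dy":0.07,"dz":0,"wx":0,"wy":0,"wz":0,"fingers":0},{"dx":0,"dy":0.07,"dz":0,"wx":0,"wy":0,"wz":0,"fingers":0},{"dx":0,"dy":0.07,"dz":0,"wx":0,"wy":0,"wz":0,"fingers":0},{"dx":0,"dy":0,"dz":0,"wx":0,"wy":0,"wz":0,"fingers":0}]'

```text
clock: 28.72
eef_pos: [498.0, 240.7, 214.5]
tool_rot: [1.086, 1.568, 1.408]
force: [0.5, -0.7, -0.4]
width: 85.1
```

```bash
python3 -c "
from h import *
st();save('scene','s21.png');save('top','t21.png')
f=lambda x,s: cv2.resize(np.clip(x.astype(float)*1.8,0,255).astype(np.uint8),s,interpolation=2)
cv2.imwrite('pics/z21.png',cv2.hconcat([f(cv2.imread('pics/s21.png')[235:335,265:365],(400,400)),f(cv2.imread('pics/t21.png')[160:260,300:400],(400,400))]))"
```

```text
p [498.  240.7 214.5] jawyaw 0.321 -> 0.321 q7 -0.003 clk 28.725
rot units [ 0.     0.014 -0.026]  shift(rotated frame)/750 [ 2.327e-01 -2.834e-01 -2.000e-04]  shift(cur frame) [ 0.2319 -0.284  -0.0005]
F [ 0.47 -0.66 -0.36] T [-0.047 -0.029 -0.016] w 85.09 qmax 0.073
```

View pics/z21.png

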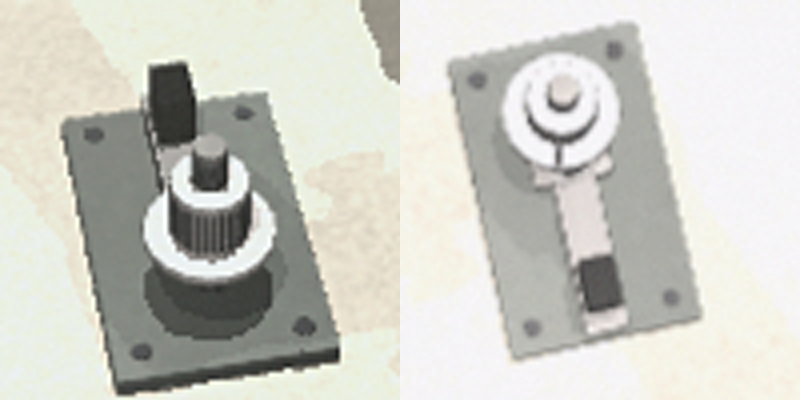

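View pics/s21.png

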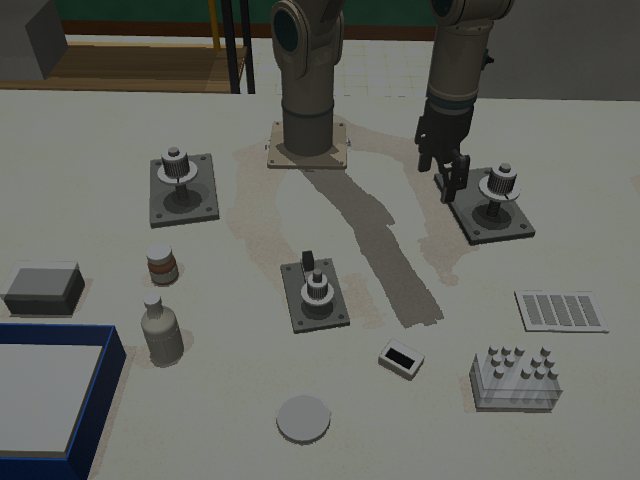

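The gauge stands under the flange, everything around it is untouched and the arm is clear. I'm handing the job in.

```bash
python3 -c "
from h import *
print(ctrl.finish_job())"
```

```text
the job is handed in; nothing more can be done
None
```

The gauge stands on the base plate of the middle stand with its button under the collar's flange. The collar nips the button by an estimated 1.1 mm (about 11 N). I handed the job in at about 29 s with the robot clear of everything.

**Placing the gauge:** I chose the middle of the three stands because its plate measured 111 x 174 mm. I slid the gauge in until its bar end touched the rod, backed off about 3 mm, set it down and let go. By reckoning, the button's centre is about 24 mm from the rod's axis.

**Turning the collar:** I turned it about 2.8 rad clockwise in one stroke, which lowered it 13.5 mm. The turning moment rose from about 0.015 N m free to 0.145 N m.

**Last checks:**
- The index mark on the collar showed no spring-back when I let go.
- The gauge is still upright and in place.
- The jar, bottle, timer and other stands look undisturbed.

**What failed or disagreed:**
- **First grasp:** it closed on nothing. The pictures showed the real fingertips about 30 mm further back than the reported TCP, so I allowed for that afterwards.
- **Grip off-centre:** the collar sat about 1.2 mm off-centre between the pads, which gave side forces of up to 5 N until I corrected for it.
- **Nip force:** single moment readings scattered by about 0.03 N m and the 11 N comes from fitting them, so it is good to about 1 or 2 N. I had no direct force reading on the button.

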